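# Clear the tablet feed track with the track pick

### The job

Line clearance: the batch is finished and three tablets are left in the S-shaped feed track. Lift the track pick up and off its forked stand, set its tip down in the channel at the closed end, and guide it gently along the whole channel, round both bends to the open spout, at a few centimetres a second and never 10, so that every tablet is swept into the rejects beaker by the pick and not by your fingers. Then hang the pick by its collar in the fork again, and leave the beaker upright and the bottle, the thermometer and the timer where they are.

Things in the scene. Friction and masses are not known exactly. Their poses are not given: they have to be found in the camera images.
- track: Fixed tablet feed track: steel plate 120 (x) x 178 (y) mm on four standoffs; its top, z 70 mm, is the floor of an S-shaped channel 16 mm wide between black rails 8 mm thick, 12 mm high (tops z 82). Origin on the worktop. The +y end is shut by a block (inner face y 93 mm, top z 86), the -y end is an open spout reaching 18 mm past the plate, over the beaker. Centreline: see the points.
- track_0 (a point): Centre of the channel floor at its closed end, 7 mm from the block: (28, 86, 70) mm in the frame of track. From here the channel runs straight along -y for 50 mm.
- track_1 (a point): Centre of the channel floor where the first straight ends, (28, 36, 70) mm in the track's frame. From here it bends to -x, 75 degrees of a 38 mm radius centred at (-10, 36) mm.
- track_2 (a point): Centre of the channel floor midway, (0, -0.7, 70) mm in the track's frame. From here it bends back, 75 degrees of a 38 mm radius centred at (10, -37.4) mm.
- track_3 (a point): Centre of the channel floor where the last straight begins, (-28, -37.4, 70) mm in the track's frame; straight along -y for 53 mm from here.
- track_4 (a point): Centre of the channel floor at the very edge of the open spout, (-28, -90.4, 70) mm in the track's frame.
- stand: Fixed tool stand: grey foot 100 x 86 mm, post at the back (+x), level fork on top, open to -x. Origin on the worktop. Two tines 13 mm wide, 16 mm apart, top z 103 mm, splayed as a lead-in out to x -45 mm; lips on the tines (top z 106, x -31 to -26) and a back stop (top z 108, x 20) keep a hung collar in. No part is above z 108 mm.
- stand_seat (a point): Centre of the fork's seat, at the tines' upper face (z 103 mm), 2 mm in front of the stand's origin; axes as stand.
- pick: Track pick, hand tool, 0.12 kg, hangs upright in the fork by its collar. Origin at the end of its tip, z up the tool. Nylon tip 8 mm in diameter (z 0 to 30 mm), shaft 9 mm (to 90), round collar 32 mm in diameter (90 to 97), neck, flat-sided grey grip 21 x 21 mm (103 to 165, faces along x and y). Hung, its tip is 13 mm above the worktop.
- beaker: Clear plastic rejects beaker, loose, 59 mm across the mouth, 61 mm high, with a few capsules at the bottom; stands open under the track's spout. Origin at the centre of its underside.
- tablet_1: Round white tablet, 12.5 mm in diameter, 6.5 mm thick, lying flat on the channel floor in the first straight of the track. Origin at the centre of its underside.
- tablet_2: Round white tablet, 12.5 mm in diameter, 6.5 mm thick, lying flat on the channel floor in the first straight of the track. Origin at the centre of its underside.
- tablet_3: Round white tablet, 12.5 mm in diameter, 6.5 mm thick, lying flat on the channel floor in the last straight of the track. Origin at the centre of its underside.
- dosing_bottle: Bystander: small white bottle with a blue cap, 47 mm across, 84 mm high. Origin under its centre.
- thermometer: Bystander: grey handheld thermometer lying flat, 140 x 52 x 26 mm. Origin under its centre.
- timer: Bystander: white digital timer, 58 x 58 x 20 mm. Origin under its centre.
Mind the look-alikes: they are no part of the job. There is more than one size of the pick; the job needs the smallest.

How it is judged:
On the way, in this order (a step that is already met when the one before it is completed fails the run):
1. the pick is lifted up and clear of the fork (its tip at least 60 mm sideways from the seat or above the tines) ((horizontal distance between pick and stand_seat above 0.06 m or z of pick in the frame of stand_seat above 0.005 m)), for 0.1 s.
2. the pick's tip is down in the channel at the closed end (within 10 mm of that point, under 8 mm above the floor) (horizontal distance between pick and track_0 below 0.01 m and z of pick in the frame of track_0 between -0.004 and 0.008 m), for 0.05 s.
3. the tip passes the end of the first straight (within 7 mm, under 8 mm above the floor) (horizontal distance between pick and track_1 below 0.007 m and z of pick in the frame of track_1 between -0.004 and 0.008 m), for 0.04 s.
4. the tip passes the middle of the S (within 7 mm, under 8 mm above the floor) (horizontal distance between pick and track_2 below 0.007 m and z of pick in the frame of track_2 between -0.004 and 0.008 m), for 0.04 s.
5. the tip passes the start of the last straight (within 7 mm, under 8 mm above the floor) (horizontal distance between pick and track_3 below 0.007 m and z of pick in the frame of track_3 between -0.004 and 0.008 m), for 0.04 s.
6. the tip reaches the spout's edge (within 9 mm, under 8 mm above the floor) (horizontal distance between pick and track_4 below 0.009 m and z of pick in the frame of track_4 between -0.004 and 0.008 m), for 0.04 s.
At the end, for the whole second after the job is handed in: All three tablets lie inside the upright rejects beaker (tilt under 0.15 rad); the pick hangs still in the fork, upright within 0.12 rad, its collar resting on the tines (within 4 mm in height) and its axis within 14 mm of the seat's centre (horizontal distance between each of tablet_1, tablet_2, tablet_3 and beaker below 0.03 m and z of tablet_1 in the frame of beaker between -0.003 and 0.045 m and z of tablet_2 in the frame of beaker between -0.003 and 0.045 m and z of tablet_3 in the frame of beaker between -0.003 and 0.045 m and angle between beaker's own z axis and vertical below 0.15 rad and horizontal distance between pick and stand_seat below 0.014 m and angle between pick's own z axis and vertical below 0.12 rad and z of pick in the frame of stand_seat between -0.094 and -0.086 m and linear speed of pick below 0.02 m/s); the robot touches nothing.
It fails at once if the pick moves faster than 0.10 m/s while its tip is down in the channel (under 10 mm above its floor) (z of pick in the frame of track between 0.06 and 0.08 m and x of pick in the frame of track between -0.05 and 0.05 m and y of pick in the frame of track between -0.088 and 0.095 m and linear speed of pick above 0.1 m/s).
It fails at once if the pick is pressed on the track with more than 25 N (contact force between pick and track above 25 N).
It fails at once if the fingers touch a tablet (contact force between the fingers and tablet_1 above 0.2 N or contact force between the fingers and tablet_2 above 0.2 N or contact force between the fingers and tablet_3 above 0.2 N).
It fails at once if the bottle, the thermometer or the timer is moved by more than 20 mm (distance of any of dosing_bottle, thermometer, timer from where it was at the start of the episode above 0.02 m).
It also fails if it takes over 62 s, if anything falls off the work surface, if the arm or the gripper's body presses on something with over 40 N, if the wrist force passes 120 N, or if a joint passes its speed limit or range.

### The arm

A 6-joint arm with a two-finger parallel gripper is mounted at the origin on a cart in front of the work surface, level with it; the furniture and walls round the work are solid. World frame = base frame: x ahead of the robot, y to its left, z up, the work surface at z = 0. Lengths are in m, angles in rad, forces in N, time in s.
With the tool pointing down it reaches from about 0.25 to 0.725 m from the base axis. Payload 4 kg.
Tool frame: the origin (TCP) lies at the very end of the fingers, on their centre line; the grasp point (between the pads) lies 19 mm behind it; z points along the fingers, y is the line along which they close (so a half turn about z gives the same grasp; the last joint's range is limited). The gripper opens to 85 mm and grips with 20 to 120 N. Pads are 22 mm wide; open, the fingers measure 114 mm over their backs; the gripper's body (76 mm by 85 mm) begins 54 mm behind the grasp point. The pads swing forward as they close: fully open they stand 13 mm farther back than shut.
Start: joints at [-1.32, 0.241, 0.005, 1.335, 0, 1.571], TCP at [0.124, -0.484, 0.197] pointing down, gripper open.
Joint ranges: [-2.72, 2.72], [-1.05, 1.87], [-1.09, 1.28], [-1.99, 2.15], [-1.42, 1.44], [-3.14, 3.14]. Speed limits (rad/s): [2.79, 2.79, 3.14, 3.14, 3.14, 3.14].

### API

Orientations are given as a unit quaternion [x, y, z, w].
In Python, from workcell import monitor, viewer, job gives the robot as it stands.
- The arm moves only by the tool arm_command, never from a script. Its argument "increments" is a list of rows, each an object of numbers: "dx", "dy", "dz": the shift along the tool's x, y, z in cm; "wx", "wy", "wz": the turn, a rotation vector about the tool's x, y, z in rad; "grip": the finger opening in cm, from 0 to 8.54. In form: [{"dx": .., "dy": .., "dz": .., "wx": .., "wy": .., "wz": .., "grip": ..}, ...]. A call has 1 to 10 rows; each row is the pose to reach, as a shift and turn from the pose commanded when the call began, along the tool's axes at that moment; what a row does not reach only later rows make up. A row lasts 1/10 s, in which the tool goes at most 50 mm and 8.59 degrees, less where a joint would pass 70% of its speed; a pose out of reach is approached as far as the arm can. A call with a gripper value outside its range is refused whole. The fingers move at their own pace and stop on an object; the grip force is fixed at half the most. Time passes only in rows, so rows that repeat a pose let the fingers close. It gives the time, the measured TCP pose, the force, the opening and the grip force at its end, in the units of the state.
- monitor.get_obs(): the state, without advancing time (a new reading comes with each control period).
- viewer.camera(name): name is "side" or "top" or "wrist"; returns (picture, depth): 420x560x3 uint8, red, green, blue; 420x560 float32, m along the optical axis (not along the pixel's ray), 0 where there is no reading.
- viewer.get_calibration(name): a dict with "fovy" (degrees; the focal length in pixels is half the picture's height over the tangent of half this angle, whatever the lens; pixels are square), "cx", "cy" (the principal point, pixels), "view" (4x4, takes a point from world to camera coordinates). Camera axes: x right, y up, looking along -z (the intrinsics and any distortion apply to the point x, -y, -z); pixel columns grow to the right and rows downward; lengths in m; the calibration is good to about 2 mm. A picture is of the moment at which its call begins: read the wrist's pose just before it. get_calibration takes no time and is no camera call; for the wrist camera it gives the pose at the moment of the call.
- job.job_done(): hands the job in; it is judged then, once.
The state is a dict: "clock": time; "joint_pos": joint angles; "joint_vel": joint speeds; "tau": joint torques, N m; "eef_pos": TCP position; "tool_rot": TCP orientation; "ft_force": force on the tool from outside, world axes, zero at the start; "ft_torque": the same for the moment, N m; "grip_width": finger opening in m; "grasp_force": force on a finger pad.
Only numpy, scipy, OpenCV 4.12 (cv2) and the standard library are available. Lean on these libraries where they do the work, as an engineer would, in place of code of your own. Each camera call takes 0.05 s, during which the arm holds its last target. There are 200 camera calls.

## Working session

There is one attempt and no reset: what is moved stays moved. The work goes in short steps, Python scripts to look and compute and a tool call to move; the robot and the scene stay as the last step left them, time stands still between calls to the robot, and variables do not carry over. Pictures are saved under pics/ and viewed, at most 10 in all, crops included, and the job is handed in when it is done.

Besides the shell and the picture viewer there is one more tool, called after "Emit:" as name(argument=value, ...), one argument or row to a line, values as JSON. arm_command: Moves the arm, as the interface text tells. Its arguments: {"type":"object","properties":{"increments":{"type":"array","items":{"type":"object","properties":{"dx":{"type":"number"},"dy":{"type":"number"},"dz":{"type":"number"},"wx":{"type":"number"},"wy":{"type":"number"},"wz":{"type":"number"},"grip":{"type":"number"}}}}},"required":["increments"]}

```bash
ls; mkdir -p pics
cat > h.py <<'E'
import numpy as np, cv2
from workcell import monitor, viewer, job
def grab(n):
    c=viewer.get_calibration(n); p,d=viewer.camera(n); return p,d,c
def world(c,u,v,depth):
    f=210/np.tan(np.radians(c['fovy'])/2); V=np.array(c['view'])
    P=np.array([(u-c['cx'])/f*depth,-(v-c['cy'])/f*depth,-depth])
    return V[:3,:3].T@(P-V[:3,3])
def plane(c,u,v,z):
    o=world(c,u,v,0.);d=world(c,u,v,1.)-o
    return o+d*(z-o[2])/d[2]
def proj(c,P):
    f=210/np.tan(np.radians(c['fovy'])/2); V=np.array(c['view'])
    q=V[:3,:3]@np.asarray(P)+V[:3,3]
    return c['cx']+f*q[0]/-q[2], c['cy']-f*q[1]/-q[2]
E
python3 - <<'E'
from h import *
for n in('top','side'):
    p,d,c=grab(n); np.savez(''+n,p=p,d=d); cv2.imwrite(f'pics/{n}0.png',p[:,:,::-1])
    print(n,{k:v for k,v in c.items() if k!='view'},np.round(c['view'],3).tolist())
o=monitor.get_obs();print(o['clock'],o['eef_pos'],o['tool_rot'],o['grip_width'])
E
```

```text
pics
top {'fovy': 56.63488019245236, 'cx': 268.5189824865826, 'cy': 205.23132667113973} [[-0.019, -0.999, -0.032, 0.028], [0.991, -0.023, 0.131, -0.609], [-0.132, -0.029, 0.991, -1.055], [0.0, 0.0, 0.0, 1.0]]
side {'fovy': 46.01939516227256, 'cx': 277.1254367280245, 'cy': 208.44069389760728} [[-0.987, -0.162, 0.006, 0.611], [0.09, -0.517, 0.851, -0.14], [-0.135, 0.841, 0.525, -1.076], [0.0, 0.0, 0.0, 1.0]]
0.1 [ 0.12394673 -0.48372289  0.19578898] [ 9.92146196e-01  1.25079881e-01 -1.17408387e-04 -9.67420315e-04] 0.0857504013222085
```

View pics/top0.png

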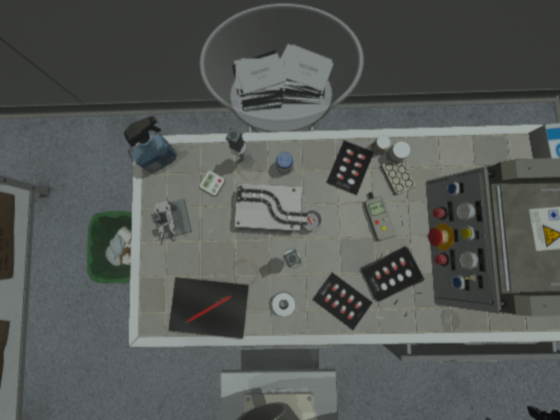

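View pics/side0.png

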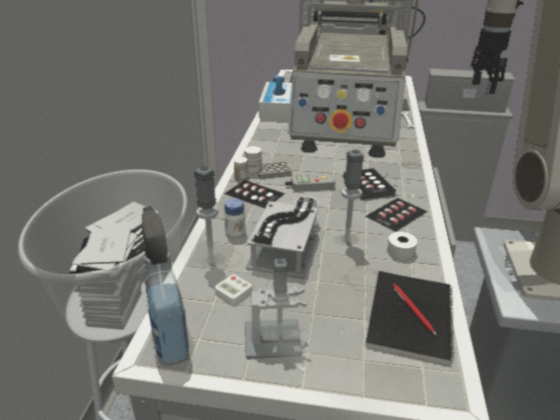

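The top view shows the track at (268,207), the beaker at (312,220) and the stand with the small pick at about (170,220). The two free-standing picks, at (235,140) and (290,260), are larger look-alikes. I'll zoom in next.

Run:
```python
from h import *
t=np.load('top.npz')['p'];s=np.load('side.npz')['p']
a=cv2.resize(t[165:250,140:340],(800,340),interpolation=cv2.INTER_CUBIC)
b=cv2.resize(s[190:360,220:420][:,:],(306,260),interpolation=cv2.INTER_CUBIC)
b1=cv2.resize(s[255:360,235:325],(223,260),interpolation=cv2.INTER_CUBIC)
b2=cv2.resize(s[190:275,240:325],(260,260),interpolation=cv2.INTER_CUBIC)
im=np.zeros((600,800,3),np.uint8);im[:340]=a;im[340:,:306]=b;im[340:,306:529]=b1;im[340:,540:800]=b2
im=np.clip(im*1.6,0,255).astype(np.uint8)
cv2.imwrite('pics/z1.png',im[:,:,::-1])
```

```text
(no output)
```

View pics/z1.png

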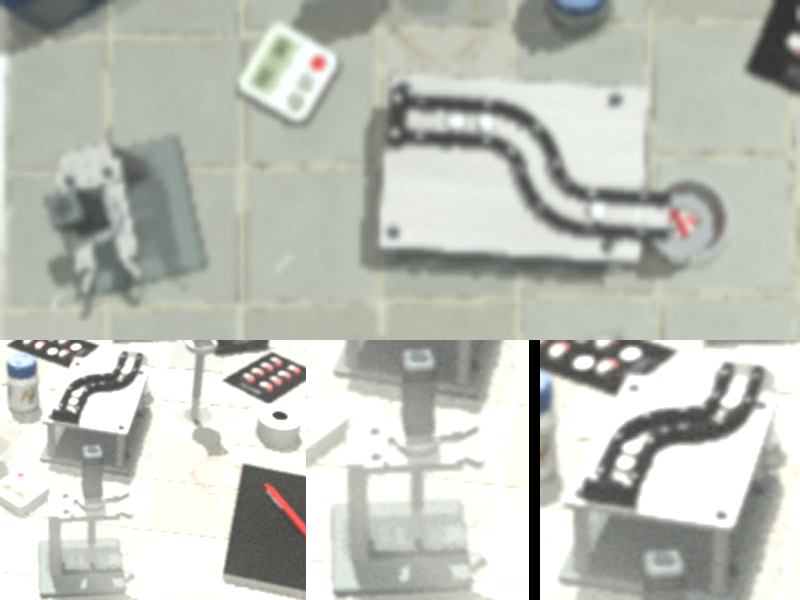

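Run:
```python
from h import *
for n in('top','side'):
    D=np.load(n+'.npz');d=D['d'];c=viewer.get_calibration(n)
    v,u=np.mgrid[:420,:560].astype(float)
    f=210/np.tan(np.radians(c['fovy'])/2);V=np.array(c['view'])
    P=np.stack([(u-c['cx'])/f*d,-(v-c['cy'])/f*d,-d],-1)@V[:3,:3]-V[:3,:3].T@V[:3,3]
    P[d==0]=9; np.save(n+'P',P)
    def box(name,m):
        m=cv2.morphologyEx(m.astype(np.uint8),cv2.MORPH_OPEN,np.ones((2,2)))
        k,l,st,ce=cv2.connectedComponentsWithStats(m)
        for i in range(1,k):
            if st[i,4]>25:
                q=P[l==i];r=cv2.minAreaRect(q[:,:2].astype(np.float32)*1000)
                print(n,name,np.round(ce[i]),st[i,4],'ctr',np.round(r[0],1),'size',np.round(r[1],1),'ang',round(r[2],1),'z',np.round(np.percentile(q[:,2],[5,50,95]),3))
    x,y,z=P[...,0],P[...,1],P[...,2]
    R=(x>.2)&(x<.75)&(y>-.3)&(y<.45)
    print('table z',np.median(z[R]))
    box('track',R&(z>.058)&(z<.078)&(abs(x-.45)<.2)&(abs(y)<.15))
    box('rails',R&(z>.0765)&(z<.092)&(abs(x-.45)<.2)&(abs(y)<.15))
    box('fork',R&(z>.09)&(z<.115)&(y>.15))
    box('high',R&(z>.14)&(z<.26))
```

```text
table z 0.0013435821457168373
top track [290. 200.] 548 ctr [614.5 -40.3] size [74.6 92.7] ang 6.6 z [0.066 0.071 0.075]
top track [276. 208.] 402 ctr [4754.9 4477.9] size [12404.6    83.6] ang 47.2 z [0.067 0.071 0.084]
top track [259. 218.] 1131 ctr [4726.3 4503.3] size [12406.6   125.2] ang 47.0 z [0.009 0.071 0.074]
top rails [267. 203.] 464 ctr [4751.3 4487.4] size [12395.4   110.4] ang 47.2 z [0.069 0.082 0.087]
top rails [295. 223.] 75 ctr [4760.4 4469. ] size [12410.3    50.5] ang 47.1 z [0.002 0.082 0.087]
top fork [152. 161.] 109 ctr [732.1 349.1] size [ 27.2 102.7] ang 3.8 z [0.08  0.095 0.108]
top fork [166. 217.] 357 ctr [4782.5 4614.7] size [12168.2    98.1] ang 45.7 z [0.008 0.104 0.112]
top high [133. 143.] 73 ctr [750.4 345.6] size [42.8 15.9] ang 70.4 z [0.159 0.225 0.243]
top high [236. 144.] 167 ctr [4864.8 4544.5] size [12157.5    25.9] ang 47.3 z [0.138 0.202 0.234]
top high [143. 153.] 202 ctr [4856. 4671.] size [11985.3    49.2] ang 46.5 z [0.135 0.15  0.183]
top high [159. 219.] 113 ctr [564.8 315. ] size [20.6 72.2] ang 7.5 z [0.125 0.173 0.182]
top high [29
[... 697 characters left out ...]
6]
side rails [351. 213.] 32 ctr [ 451.4 -107.7] size [155.2   9.5] ang 84.7 z [-0.001  0.081  0.088]
side fork [277. 300.] 883 ctr [4726.1 4614.5] size [12246.1   168.2] ang 46.5 z [-0.001  0.103  0.11 ]
side fork [173. 321.] 301 ctr [4838.2 4663.2] size [12020.7   122.9] ang 46.8 z [0.087 0.099 0.111]
side high [355. 171.] 643 ctr [4592.4 4342.8] size [12820.4   323.2] ang 48.0 z [0.037 0.191 0.232]
side high [210. 189.] 423 ctr [4574.8 4155.3] size [13054.6  1337.8] ang 53.4 z [-0.001  0.189  0.232]
side high [168. 270.] 736 ctr [4776.9 4582.2] size [12209.2   585. ] ang 49.0 z [0.133 0.161 0.238]
side high [281. 272.] 320 ctr [578.8 186.3] size [ 20.1 238.2] ang 6.9 z [0.006 0.162 0.179]
```

```bash
cat >> h.py <<'E'
from scipy.spatial.transform import Rotation as Ro
def goto(pos,yaw=None,q=None,p0=None):
    """increments (cm, rad) from the present measured pose to TCP pos, tool down, tool x at world yaw"""
    o=monitor.get_obs();R0=Ro.from_quat(o['tool_rot'] if q is None else q)
    d=R0.inv().apply(np.array(pos)-np.array(o['eef_pos'] if p0 is None else p0))*100
    w=np.zeros(3)
    if yaw is not None:
        T=Ro.from_euler('z',yaw)*Ro.from_euler('x',np.pi); w=(R0.inv()*T).as_rotvec()
    print('d',np.round(d,2),'w',np.round(w,3)); return d,w
E
python3 - <<'E'
from h import *
c=viewer.get_calibration('wrist');o=monitor.get_obs()
V=np.array(c['view']);cam=-V[:3,:3].T@V[:3,3]
print('cam rel TCP in tool',Ro.from_quat(o['tool_rot']).inv().apply(cam-o['eef_pos']),'look',-V[2,:3],'up',V[1,:3],c['fovy'],c['cx'],c['cy'])
t=viewer.get_calibration('top')
for n,u,v,z in[('bigA',292,257,.235),('bigB',236,137,.23),('pick',157,217,.178),('trackc',268.5,207.5,.07),('beaker',312,220,.06),('bottle',284,165,.084),('timer',212,183,.02),('therm',379,216,.02)]:print(n,plane(t,u,v,z).round(3))
goto([.50,.0,.33],0)
goto([.50,.27,.33],0)
E
```

```text
cam rel TCP in tool [ 6.86716211e-02  6.73223653e-05 -1.76695254e-01] look [-0.26014578 -0.06479343 -0.96339295] up [ 0.93287187  0.24058398 -0.26808473] 63.720621133222615 277.795655074407 208.31891812111257
bigA [ 0.464 -0.041  0.235]
bigB [0.75  0.084 0.23 ]
pick [0.568 0.287 0.178]
trackc [0.599 0.015 0.07 ]
beaker [ 0.563 -0.104  0.06 ]
bottle [ 0.714 -0.03   0.084]
timer [0.681 0.179 0.02 ]
therm [ 0.574 -0.296  0.02 ]
d [ 48.43 -37.55 -13.35] w [-0.002  0.     0.251]
d [ 55.14 -63.71 -13.3 ] w [-0.002  0.     0.251]
```

Emit:
arm_command(
  increments=[
    {"dx": 2,"dy": -1.3,"dz": -5},
    {"dx": 5,"dy": -3.5,"dz": -8},
    {"dx": 9,"dy": -6,"dz": -10,"wz": 0.05,"grip": 6},
    {"dx": 13.2,"dy": -9,"dz": -11.4,"wz": 0.1,"grip": 6},
    {"dx": 17.2,"dy": -11.8,"dz": -11.4,"wz": 0.15,"grip": 6},
    {"dx": 21.2,"dy": -14.5,"dz": -11.4,"wz": 0.2,"grip": 6},
    {"dx": 25.2,"dy": -17.2,"dz": -11.4,"wz": 0.25,"grip": 6},
    {"dx": 29.2,"dy": -19.9,"dz": -11.4,"wz": 0.25,"grip": 6},
    {"dx": 33.2,"dy": -22.5,"dz": -11.4,"wz": 0.25,"grip": 6},
    {"dx": 37.2,"dy": -25.1,"dz": -11.4,"wz": 0.25,"grip": 6},
  ],
)

```text
validation failed for argument at $.in...
```

Run:
```python
from h import *
o=monitor.get_obs();print(o['clock'],o['eef_pos'],o['grip_width'])
goto([.57,.015,.30],0)
```

```text
0.1 [ 0.12394673 -0.48372289  0.19578898] 0.0857504013222085
d [ 55.59 -37.26 -10.35] w [-0.002  0.     0.251]
```

Emit:
arm_command(
  increments=[
    {"dx": 2,"dy": -1.3,"dz": -5,"wx": 0,"wy": 0,"wz": 0,"grip": 8.5},
    {"dx": 5,"dy": -3.5,"dz": -8,"wx": 0,"wy": 0,"wz": 0,"grip": 8.5},
    {"dx": 9,"dy": -6,"dz": -10,"wx": 0,"wy": 0,"wz": 0.05,"grip": 6},
    {"dx": 13.2,"dy": -9,"dz": -11.4,"wx": 0,"wy": 0,"wz": 0.1,"grip": 6},
    {"dx": 17.2,"dy": -11.8,"dz": -11.4,"wx": 0,"wy": 0,"wz": 0.15,"grip": 6},
    {"dx": 21.2,"dy": -14.5,"dz": -11.4,"wx": 0,"wy": 0,"wz": 0.2,"grip": 6},
    {"dx": 25.2,"dy": -17.2,"dz": -11.4,"wx": 0,"wy": 0,"wz": 0.25,"grip": 6},
    {"dx": 29.2,"dy": -19.9,"dz": -11.4,"wx": 0,"wy": 0,"wz": 0.25,"grip": 6},
    {"dx": 33.2,"dy": -22.5,"dz": -11.4,"wx": 0,"wy": 0,"wz": 0.25,"grip": 6},
    {"dx": 37.2,"dy": -25.1,"dz": -11.4,"wx": 0,"wy": 0,"wz": 0.25,"grip": 6},
  ],
)

```text
clock: 1.1
eef_pos: [0.423, -0.147, 0.3104]
tool_rot: [1.0, 0.001, -0.0, 0.0]
ft_force: [0.1, -0.8, -0.5]
grip_width: 0.0599
grasp_force: 0.0
```

Emit:
arm_command(
  increments=[
    {"dx": 3,"dy": -3.3,"dz": 0,"wx": 0,"wy": 0,"wz": 0,"grip": 6},
    {"dx": 6,"dy": -6.6,"dz": 0,"wx": 0,"wy": 0,"wz": 0,"grip": 6},
    {"dx": 9,"dy": -9.9,"dz": 0.5,"wx": 0,"wy": 0,"wz": 0,"grip": 6},
    {"dx": 12,"dy": -13.2,"dz": 1.5,"wx": 0,"wy": 0,"wz": 0,"grip": 6},
    {"dx": 14,"dy": -15.6,"dz": 2.6,"wx": 0,"wy": 0,"wz": 0,"grip": 6},
    {"dx": 14.7,"dy": -16.2,"dz": 3,"wx": 0,"wy": 0,"wz": 0,"grip": 6},
    {"dx": 14.7,"dy": -16.2,"dz": 3,"wx": 0,"wy": 0,"wz": 0,"grip": 6},
  ],
)

```text
clock: 1.8
eef_pos: [0.5689, 0.0077, 0.2786]
tool_rot: [1.0, 0.006, -0.002, -0.002]
ft_force: [-0.1, -0.2, -0.5]
grip_width: 0.0603
grasp_force: 0.0
```

Run:
```python
from h import *
o=monitor.get_obs();print(o['clock'],o['eef_pos'],o['tool_rot'])
p,d,c=grab('wrist');np.savez('w1',p=p,d=d,view=c['view']);print(c['fovy'],c['cx'],c['cy'])
cv2.imwrite('pics/w1.png',np.clip(p[:,:,::-1]*1.4,0,255).astype(np.uint8))
```

```text
1.8 [0.56888872 0.0077394  0.27858287] [ 0.99997804  0.00590222 -0.00192393 -0.00231999]
63.720621133222615 277.795655074407 208.31891812111257
```

View pics/w1.png

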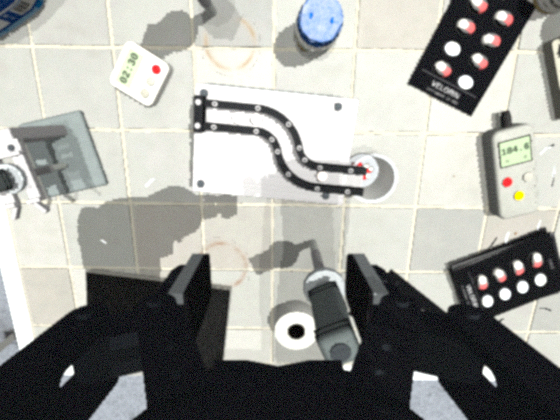

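The wrist view shows the plate with corners at about (194,84), (357,94), (352,203) and (192,190). The beaker is at (372,175) and the pick's grip top is at (8,180). I'll fit the plate.

```bash
cat >> h.py <<'E'
def cl():
    "centreline of channel, track frame, mm"
    P=[(28,y) for y in np.arange(86,36,-2.)]
    P+=[(-10+38*np.cos(a),36-38*np.sin(a)) for a in np.radians(np.arange(0,75,3))]
    P+=[(10-38*np.cos(a),-37.4+38*np.sin(a)) for a in np.radians(np.arange(75,0,-3))]
    P+=[(-28,y) for y in np.arange(-37.4,-91,-2)]
    return np.array(P)
def T(p,tr): # tr=(x,y,yaw) in m
    c,s=np.cos(tr[2]),np.sin(tr[2]);p=np.atleast_2d(p)/1000
    return np.c_[tr[0]+c*p[:,0]-s*p[:,1],tr[1]+s*p[:,0]+c*p[:,1]]
E
python3 - <<'E'
from h import *
D=np.load('w1.npz');p=D['p'];c=viewer.get_calibration('wrist');c['view']=D['view']
hsv=cv2.cvtColor(p,cv2.COLOR_RGB2HSV);print('plate px',hsv[170,215],hsv[110,320],'tile',hsv[230,330],hsv[60,180], hsv[140,180],hsv[150,370])
g=cv2.cvtColor(p,cv2.COLOR_RGB2GRAY);S=hsv[...,1]
for thr in(150,160,170):
    m=((g>thr)&(S<14)).astype(np.uint8);m[:, :180]=0
    m=cv2.morphologyEx(m,cv2.MORPH_OPEN,np.ones((5,5)));k,l,st,ce=cv2.connectedComponentsWithStats(m,connectivity=4)
    i=l[170,215];print(thr,st[i])
    q=np.argwhere((l==i)|(l==l[110,320]));h=cv2.convexHull(q[:,::-1].astype(np.float32))
    w=np.array([plane(c,*a[0],.07)[:2] for a in h],np.float32)*1000
    print(cv2.minAreaRect(w))
tv=[g[100,185:200],g[140:141,350:362],g[180:200,250],g[80:96,300]]
for a in tv:print(a.ravel())
E
```

```text
plate px [ 30   2 207] [ 36   6 208] tile [ 34  13 139] [ 30  10 174] [ 36   8 166] [ 30  12 168]
150 [ 193  132  127   69 5368]
((603.1270751953125, 12.476676940917969), (184.2936248779297, 130.35098266601562), 86.82752990722656)
160 [ 193  132   84   66 4427]
((604.898193359375, 12.378509521484375), (184.29360961914062, 126.80321502685547), 86.8275375366211)
170 [ 193  132   83   65 4274]
((602.4326782226562, 12.475700378417969), (183.67103576660156, 119.85352325439453), 85.80479431152344)
[176 174 174 176 173 173 162 135  99  90 132 173 191 190 173]
[215 208 191 179 182 181 184 183 182 183 182 183]
[179 179 177 177 178 182 179 178 173 177 181 176 176 175 178 167 157 157
 162 160]
[180 178 177 178 181 179 178 177 179 177 178 169 154 169 204 222]
```

Run:
```python
from h import *
D=np.load('w1.npz');p=D['p'];c=viewer.get_calibration('wrist');c['view']=D['view']
V=D['view'];print('cam',(-V[:3,:3].T@V[:3,3]).round(4))
g=cv2.cvtColor(p,cv2.COLOR_RGB2GRAY).astype(float)
def edges(line,thr=110):
    out=[]
    for i in range(len(line)-1):
        a,b=line[i],line[i+1]
        if (a-thr)*(b-thr)<0: out.append(i+(thr-a)/(b-a))
    return out
for u0,u1,v0,v1 in((212,254,88,145),(322,350,145,205)):
    for u in range(u0,u1,6):
        e=[v0+x for x in edges(g[v0:v1,u])]
        print(u,[tuple((plane(c,u,v,.082)[:2]*1000).round(1)) for v in e])
print('block, along row')
for v in(105,112,118,124):
    print(v,[tuple((plane(c,185+x,v,.086)[:2]*1000).round(1)) for x in edges(g[v,185:215])])
print('spout end')
for v in(164,170,191):
    print(v,[tuple((plane(c,350+x,v,.082)[:2]*1000).round(1)) for x in edges(g[v,350:380])])
```

```text
cam [0.6383 0.0079 0.455 ]
212 [(np.float64(650.5), np.float64(79.2)), (np.float64(649.0), np.float64(79.2)), (np.float64(645.3), np.float64(79.4)), (np.float64(642.9), np.float64(79.5)), (np.float64(627.1), np.float64(80.1)), (np.float64(625.9), np.float64(80.2)), (np.float64(620.4), np.float64(80.4)), (np.float64(619.4), np.float64(80.4))]
218 [(np.float64(650.1), np.float64(72.9)), (np.float64(641.9), np.float64(73.2)), (np.float64(626.8), np.float64(73.7)), (np.float64(618.5), np.float64(74.0))]
224 [(np.float64(649.4), np.float64(66.6)), (np.float64(641.7), np.float64(66.8)), (np.float64(626.2), np.float64(67.3)), (np.float64(618.4), np.float64(67.5))]
230 [(np.float64(649.0), np.float64(60.3)), (np.float64(641.1), np.float64(60.5)), (np.float64(625.7), np.float64(60.8)), (np.float64(617.1), np.float64(61.1))]
236 [(np.float64(648.5), np.float64(53.9)), (np.float64(640.7), np.float64(54.1)), (np.float64(625.2), np.float64(54.4)), (np.float64(617.1), np.float64(54.6))]
242 [(np.float64(640.4), np.float64(47.7)), (np.float64(624.5), np.float64(48.0)), (np.float64(616.2), np.float6
[... 1111 characters left out ...]
5.3), np.float64(78.6))]
112 [(np.float64(638.0), np.float64(100.7)), (np.float64(638.1), np.float64(85.9))]
118 [(np.float64(631.9), np.float64(100.5)), (np.float64(632.0), np.float64(86.3))]
124 [(np.float64(625.7), np.float64(101.4)), (np.float64(625.7), np.float64(98.8)), (np.float64(625.8), np.float64(92.4)), (np.float64(626.0), np.float64(79.4))]
spout end
164 [(np.float64(584.9), np.float64(-71.3)), (np.float64(584.9), np.float64(-73.8)), (np.float64(585.0), np.float64(-80.0)), (np.float64(585.1), np.float64(-82.9)), (np.float64(585.3), np.float64(-101.9))]
170 [(np.float64(578.3), np.float64(-74.2)), (np.float64(578.5), np.float64(-90.5))]
191 [(np.float64(554.6), np.float64(-88.6))]
```

Emit:
arm_command(
  increments=[
    {"dx": -1,"dy": -4,"dz": 0,"wx": 0,"wy": 0,"wz": 0,"grip": 6},
    {"dx": -2,"dy": -8.5,"dz": 0,"wx": 0,"wy": 0,"wz": 0,"grip": 6},
    {"dx": -3.5,"dy": -13,"dz": 0,"wx": 0,"wy": 0,"wz": 0,"grip": 6},
    {"dx": -5,"dy": -17.5,"dz": 0,"wx": 0,"wy": 0,"wz": 0,"grip": 6},
    {"dx": -6,"dy": -22,"dz": 0,"wx": 0,"wy": 0,"wz": 0,"grip": 6},
    {"dx": -7,"dy": -25,"dz": 0,"wx": 0,"wy": 0,"wz": 0,"grip": 6},
    {"dx": -7,"dy": -27,"dz": 0,"wx": 0,"wy": 0,"wz": 0,"grip": 6},
    {"dx": -7,"dy": -27,"dz": 0,"wx": 0,"wy": 0,"wz": 0,"grip": 6},
    {"dx": -7,"dy": -27,"dz": 0,"wx": 0,"wy": 0,"wz": 0,"grip": 6},
  ],
)

```text
clock: 2.75
eef_pos: [0.5203, 0.0601, 0.2819]
tool_rot: [0.999, 0.043, -0.002, -0.023]
ft_force: [0.1, -1.1, -0.3]
grip_width: 0.0601
grasp_force: 0.0
```

Run:
```python
from h import *
o=monitor.get_obs();print(o['clock'],o['eef_pos'],o['tool_rot'])
p,d,c=grab('wrist');np.savez('w2',p=p,d=d,view=c['view'])
V=c['view'];print('cam',(-V[:3,:3].T@V[:3,3]).round(4))
P=np.array([ [plane(c,u,v,.1)[0] for u in (0,)] for v in (0,)])
cr=p[60:360,80:480]
cv2.imwrite('pics/w2.png',cv2.resize(np.clip(cr[:,:,::-1]*1.4,0,255).astype(np.uint8),(800,600),interpolation=cv2.INTER_CUBIC))
```

```text
2.75 [0.5202996  0.06009349 0.28188973] [ 0.99880551  0.04306388 -0.00178622 -0.02301868]
cam [0.5897 0.0579 0.4583]
```

View pics/w2.png

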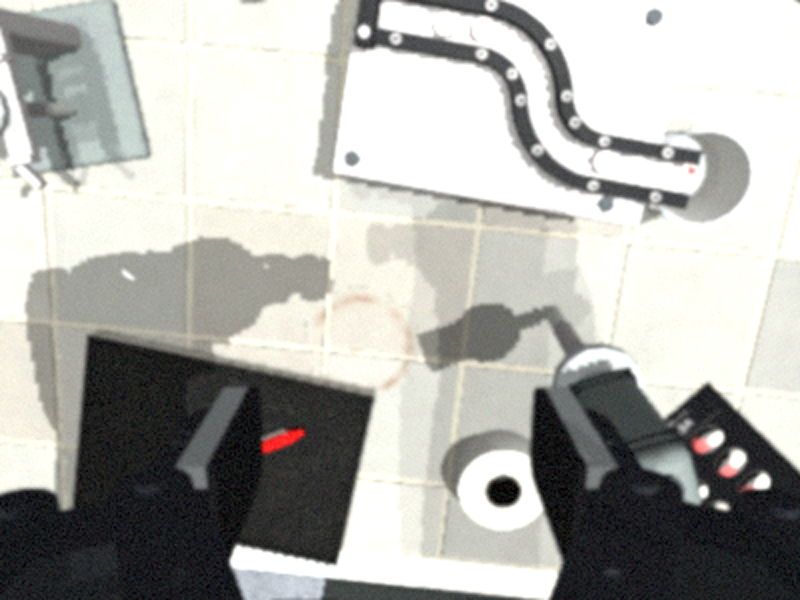

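The arm covered only part of the move, so I'm checking the joints.

Run:
```python
from h import *
o=monitor.get_obs();print(o['joint_pos'],o['joint_vel'],o['ft_force'],o['eef_pos'],o['tau'])
goto([.50,.27,.27],0)
```

```text
[0.08523387 0.27234797 0.26561901 1.56585454 0.04618393 3.14055232] [ 0.00136091  0.00821513  0.00996872  0.00020929 -0.0008344  -0.00116924] [-0.7139965  -0.31881912 -0.5685602 ] [0.52012524 0.0601107  0.28194537] [ 1.52637390e-02 -3.89298713e+01  2.60091984e+01 -1.77213815e-01
  1.50088314e-01  6.84303643e-06]
d [ -0.19 -21.01   2.17] w [-0.046  0.004  0.086]
```

Run:
```python
from h import *
goto([.55,.20,.30],1.7)
```

```text
d [  4.18 -13.75  -1.18] w [-0.037 -0.036 -1.613]
```

Emit:
arm_command(
  increments=[
    {"dx": 0.4,"dy": -1.4,"dz": -1.2,"wx": -0.004,"wy": -0.004,"wz": -0.145,"grip": 6},
    {"dx": 0.8,"dy": -2.8,"dz": -1.2,"wx": -0.008,"wy": -0.008,"wz": -0.29,"grip": 6},
    {"dx": 1.2,"dy": -4.2,"dz": -1.2,"wx": -0.01,"wy": -0.01,"wz": -0.435,"grip": 6},
    {"dx": 1.6,"dy": -5.6,"dz": -1.2,"wx": -0.013,"wy": -0.013,"wz": -0.58,"grip": 6},
    {"dx": 2,"dy": -7,"dz": -1.2,"wx": -0.017,"wy": -0.017,"wz": -0.725,"grip": 6},
    {"dx": 2.5,"dy": -8.4,"dz": -1.2,"wx": -0.02,"wy": -0.02,"wz": -0.87,"grip": 6},
    {"dx": 3,"dy": -9.8,"dz": -1.2,"wx": -0.024,"wy": -0.024,"wz": -1.015,"grip": 6},
    {"dx": 3.4,"dy": -11.2,"dz": -1.2,"wx": -0.028,"wy": -0.027,"wz": -1.16,"grip": 6},
    {"dx": 3.8,"dy": -12.6,"dz": -1.2,"wx": -0.032,"wy": -0.031,"wz": -1.305,"grip": 6},
    {"dx": 4.2,"dy": -13.8,"dz": -1.2,"wx": -0.035,"wy": -0.034,"wz": -1.45,"grip": 6},
  ],
)

```text
clock: 3.8
eef_pos: [0.5507, 0.2015, 0.2999]
tool_rot: [0.717, 0.697, -0.001, -0.002]
ft_force: [0.5, -0.0, -1.2]
grip_width: 0.0604
grasp_force: 0.0
```

Emit:
arm_command(
  increments=[
    {"dx": 0,"dy": 0,"dz": 0,"wx": 0,"wy": 0,"wz": -0.14,"grip": 6},
    {"dx": 0,"dy": 0,"dz": 0,"wx": 0,"wy": 0,"wz": -0.16,"grip": 6},
    {"dx": 0,"dy": 0,"dz": 0,"wx": 0,"wy": 0,"wz": -0.16,"grip": 6},
  ],
)

```text
clock: 4.1
eef_pos: [0.5505, 0.2006, 0.3]
tool_rot: [0.662, 0.749, -0.001, -0.002]
ft_force: [-0.3, -0.4, 0.8]
grip_width: 0.0601
grasp_force: 0.0
```

Run:
```python
from h import *
o=monitor.get_obs();print(o['clock'],o['eef_pos'],o['tool_rot'],o['joint_pos'])
p,d,c=grab('wrist');np.savez('w3',p=p,d=d,view=c['view'])
V=c['view'];print('cam',(-V[:3,:3].T@V[:3,3]).round(4),proj(c,[.57,.29,.178]),proj(c,[.57,.29,.0]))
cv2.imwrite('pics/w3.png',np.clip(p[:,:,::-1]*1.4,0,255).astype(np.uint8))
goto([.55,.20,.30],1.7)
```

```text
4.1 [0.5504787  0.20058865 0.30000824] [ 0.66210871  0.74940481 -0.00091287 -0.00191218] [0.34800227 0.41478847 0.51581988 1.67526141 0.00248376 1.79526018]
cam [0.5435 0.268  0.4768] (np.float64(313.6996149685738), np.float64(91.87529923593729)) (np.float64(300.60464325507445), np.float64(100.53909546532255))
d [-0.04 -0.05  0.01] w [-0.004 -0.002 -0.006]
```

View pics/w3.png

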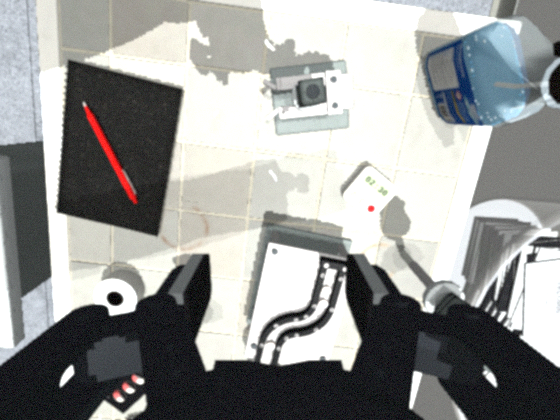

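The pick's grip top is at about (312,92), with the fork around it and the foot at about (310,97). Now I'll measure the grip top and yaw.

Run:
```python
from h import *
D=np.load('w3.npz');p=D['p'];d=D['d'];c=viewer.get_calibration('wrist');c['view']=D['view']
g=cv2.cvtColor(p,cv2.COLOR_RGB2GRAY)
print('Z'); 
for v in range(76,110,3):print(v,[round(world(c,u,v,d[v,u])[2]*1000) if d[v,u]>0 else -1 for u in range(288,350,4)], g[v,292:334:4])
m=np.zeros(g.shape,np.uint8)
for v in range(50,130):
  for u in range(260,360):
    if d[v,u]>0 and .168<world(c,u,v,d[v,u])[2]<.19:m[v,u]=1
def rep(name,m,z):
    cs=max(cv2.findContours(m,0,1)[0],key=cv2.contourArea)
    w=np.array([plane(c,*a[0],z)[:2] for a in cs],np.float32)*1000
    print(name,cv2.boundingRect(cs),cv2.minAreaRect(w))
rep('grip depth',m,.178)
m2=np.zeros_like(m);m2[70:115,288:335]=(g[70:115,288:335]<85);rep('grip dark',m2,.178)
h=cv2.cvtColor(p,cv2.COLOR_RGB2HSV);print(h[123,300],h[68,300],h[126,340],h[140,300])
```

```text
Z
76 [101, 102, 103, 102, 102, 101, 102, 100, 102, 102, 108, 104, 103, 102, 102, 102] [129 136 142 148 148 198 213 196 174 215 156]
79 [102, 101, 103, 104, 102, 174, 174, 176, 177, 101, 107, 104, 103, 101, 103, 102] [146 149 135 115 103  93  85  82 174 211  98]
82 [103, 103, 103, 175, 177, 177, 177, 177, 178, 102, 108, 106, 102, 102, 102, 102] [150 137  59  90  90  96  99  94 169 214 160]
85 [104, 102, 127, 177, 177, 178, 179, -1, 177, 102, 106, 100, 102, 102, 102, 102] [146  91  69  99  84  69  72  92 116 220 223]
88 [103, 102, 126, 175, 177, 177, 180, 178, 177, 7, 107, 103, 103, 103, 104, 102] [120  61  60  98  59  71  66  89  67 218 223]
91 [8, 109, 129, 175, 178, 179, 179, 177, 178, 175, 107, 104, 102, 101, 102, 101] [103  79  56  84  66  66  60  84  69 217 223]
94 [9, 109, 122, 175, 178, 178, 179, 179, 178, 176, 107, 102, 105, 103, 101, 103] [113  87  51  89  60  65  61  88  75 217 224]
97 [7, 110, 110, 173, 177, 179, 180, 179, 178, 177, 107, 103, 101, 103, 102, 102] [115  95  46  94  74  64  69  92  73 208 222]
100 [6, 108, 108, 173, 176, 177, 176, 177, 176, 174, 107, 102, 101, 103, 104, 103] [115 135  41  87  95  82  84  80  71 203 224]
103 [8, 7, 109, 166, 175, 176, 177, 174, 174, 102, 107, 102, 105, 101, 102, 103] [123 157  34  71  74  69  69 125 173 201 180]
106 [103, 102, 111, 132, 172, 128, 109, 109, 102, 102, 108, 104, 105, 101, 103, 103] [140 176  64  86 138 167 205 222 227 201 135]
109 [102, 102, 101, 109, 110, 109, 109, 105, 103, 103, 108, 103, 104, 101, 100, -1] [223 184 177 195 208 206 215 224 225 193 210]
grip depth (298, 77, 28, 30) ((568.1163940429688, 289.9603271484375), (21.21955108642578, 21.111629486083984), 16.23480987548828)
grip dark (296, 81, 30, 26) ((567.5145874023438, 288.59527587890625), (24.26129150390625, 20.00699806213379), 9.273365020751953)
[ 82  17 163] [ 84  13 102] [ 78  20 153] [ 23  11 194]
```

Run:
```python
from h import *
D=np.load('w3.npz');p=D['p'];d=D['d'];c=viewer.get_calibration('wrist');c['view']=D['view']
h=cv2.cvtColor(p,cv2.COLOR_RGB2HSV)
m=np.zeros(d.shape,np.uint8);s=np.s_[50:150,250:370]
m[s]=((h[s][...,0]>60)&(h[s][...,0]<100)&(h[s][...,1]>11)&(h[s][...,2]>60))
m=cv2.morphologyEx(m,cv2.MORPH_OPEN,np.ones((3,3)))
q=np.argwhere(m)[:,::-1].astype(np.float32);hl=cv2.convexHull(q)
w=np.array([plane(c,*a[0],.008)[:2] for a in hl],np.float32)*1000
print('foot',cv2.minAreaRect(w),hl[:,0].tolist())
P=[]
for v in range(50,130):
  for u in range(250,360):
    if d[v,u]>0:
      a=world(c,u,v,d[v,u])
      if .096<a[2]<.1125:P.append([u,v,*a])
P=np.array(P);f=P[(P[:,4]<.106)];
w=(P[:,2:4]*1000).astype(np.float32);print('fork all',cv2.minAreaRect(w))
b=np.zeros((200,200),np.uint8)
for x,y in w: 
    i,j=int(650-x),int(390-y)
    if 0<=i<200 and 0<=j<200:b[i,j]=255
b=cv2.morphologyEx(b,cv2.MORPH_CLOSE,np.ones((3,3)))
cv2.imwrite('pics/fork.png',cv2.resize(b,(600,600),interpolation=cv2.INTER_NEAREST))
```

```text
foot ((580.8402709960938, 294.16412353515625), (97.05411529541016, 83.1334457397461), 12.650389671325684) [[347.0, 126.0], [340.0, 127.0], [314.0, 130.0], [293.0, 132.0], [283.0, 132.0], [279.0, 130.0], [278.0, 128.0], [276.0, 122.0], [273.0, 102.0], [273.0, 74.0], [277.0, 69.0], [291.0, 66.0], [339.0, 61.0], [343.0, 61.0], [344.0, 62.0], [345.0, 66.0], [347.0, 110.0]]
fork all ((571.4774780273438, 291.549560546875), (93.82709503173828, 43.89827346801758), 13.357107162475586)
```

View pics/fork.png

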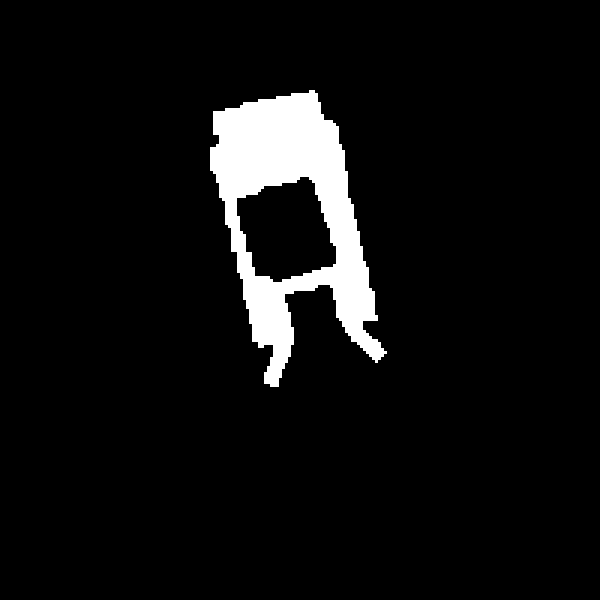

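Emit:
arm_command(
  increments=[
    {"dx": 3,"dy": 1,"dz": 0,"wx": 0,"wy": 0,"wz": -0.05,"grip": 6},
    {"dx": 6,"dy": 2,"dz": 0.5,"wx": 0,"wy": 0,"wz": -0.1,"grip": 6},
    {"dx": 8,"dy": 2.7,"dz": 3,"wx": 0,"wy": 0,"wz": -0.1,"grip": 6},
    {"dx": 8.64,"dy": 2.89,"dz": 7,"wx": 0,"wy": 0,"wz": -0.1,"grip": 6},
    {"dx": 8.64,"dy": 2.89,"dz": 8,"wx": 0,"wy": 0,"wz": -0.1,"grip": 6},
    {"dx": 8.64,"dy": 2.89,"dz": 8,"wx": 0,"wy": 0,"wz": -0.1,"grip": 6},
    {"dx": 8.64,"dy": 2.89,"dz": 8,"wx": 0,"wy": 0,"wz": -0.1,"grip": 6},
  ],
)

```text
clock: 4.85
eef_pos: [0.5686, 0.2896, 0.2222]
tool_rot: [0.623, 0.782, 0.0, -0.001]
ft_force: [-0.9, 0.9, 0.3]
grip_width: 0.0598
grasp_force: 0.0
```

Run:
```python
from h import *
goto([.5681,.290,.128],1.80);print(monitor.get_obs()['eef_pos'])
p,d,c=grab('wrist')
m=np.zeros(d.shape,np.uint8)
u0,v0=map(int,proj(c,[.568,.29,.178]));print(u0,v0)
g=cv2.cvtColor(p,cv2.COLOR_RGB2GRAY)
for v in range(max(0,v0-45),min(419,v0+45)):
  for u in range(u0-45,u0+45):
    if d[v,u]>0 and .171<world(c,u,v,d[v,u])[2]<.185:m[v,u]=1
cs=max(cv2.findContours(m,0,1)[0],key=cv2.contourArea)
w=np.array([plane(c,*a[0],.177)[:2] for a in cs],np.float32)*1000
print(cv2.boundingRect(cs),cv2.minAreaRect(w))
```

```text
d [ 0.02 -0.03  9.42] w [-0.001 -0.002 -0.005]
[0.56856956 0.28964073 0.2221524 ]
275 216
(261, 199, 33, 31) ((568.5098266601562, 291.8729553222656), (21.041378021240234, 21.410900115966797), 16.47686004638672)
```

Emit:
arm_command(
  increments=[
    {"dx": 0.12,"dy": 0,"dz": 3,"wx": 0,"wy": 0,"wz": -0.04,"grip": 6},
    {"dx": 0.12,"dy": 0,"dz": 6,"wx": 0,"wy": 0,"wz": -0.04,"grip": 6},
    {"dx": 0.12,"dy": 0,"dz": 8.5,"wx": 0,"wy": 0,"wz": -0.04,"grip": 5},
    {"dx": 0.12,"dy": 0,"dz": 9.4,"wx": 0,"wy": 0,"wz": -0.04,"grip": 4},
    {"dx": 0.12,"dy": 0,"dz": 9.4,"wx": 0,"wy": 0,"wz": -0.04,"grip": 3},
    {"dx": 0.12,"dy": 0,"dz": 9.4,"wx": 0,"wy": 0,"wz": -0.04,"grip": 2.6},
    {"dx": 0.12,"dy": 0,"dz": 9.4,"wx": 0,"wy": 0,"wz": -0.04,"grip": 2.3},
    {"dx": 0.12,"dy": 0,"dz": 9.4,"wx": 0,"wy": 0,"wz": -0.04,"grip": 1.5},
    {"dx": 0.12,"dy": 0,"dz": 9.4,"wx": 0,"wy": 0,"wz": -0.04,"grip": 0.5},
    {"dx": 0.12,"dy": 0,"dz": 9.4,"wx": 0,"wy": 0,"wz": -0.04,"grip": 0.5},
  ],
)

```text
clock: 5.9
eef_pos: [0.5685, 0.2922, 0.1289]
tool_rot: [0.607, 0.795, 0.001, -0.001]
ft_force: [-0.6, -0.1, 6.5]
grip_width: 0.0195
grasp_force: 60.4
```

Emit:
arm_command(
  increments=[
    {"dx": 0,"dy": 0,"dz": -0.3,"wx": 0,"wy": 0,"wz": 0,"grip": 0.5},
    {"dx": 0,"dy": 0,"dz": -1,"wx": 0,"wy": 0,"wz": 0,"grip": 0.5},
    {"dx": 0,"dy": 0,"dz": -2.5,"wx": 0,"wy": 0,"wz": 0,"grip": 0.5},
    {"dx": 0,"dy": 0,"dz": -4.5,"wx": 0,"wy": 0,"wz": 0,"grip": 0.5},
    {"dx": 0,"dy": 0,"dz": -6.5,"wx": 0,"wy": 0,"wz": 0,"grip": 0.5},
    {"dx": 0,"dy": 0,"dz": -8.5,"wx": 0,"wy": 0,"wz": 0,"grip": 0.5},
    {"dx": 0,"dy": 0,"dz": -10.5,"wx": 0,"wy": 0,"wz": 0,"grip": 0.5},
    {"dx": 0,"dy": 0,"dz": -12,"wx": 0,"wy": 0,"wz": 0,"grip": 0.5},
    {"dx": 0,"dy": 0,"dz": -12.5,"wx": 0,"wy": 0,"wz": 0,"grip": 0.5},
    {"dx": 0,"dy": 0,"dz": -12.5,"wx": 0,"wy": 0,"wz": 0,"grip": 0.5},
  ],
)

```text
clock: 6.9
eef_pos: [0.5681, 0.2916, 0.252]
tool_rot: [0.607, 0.795, 0.0, -0.002]
ft_force: [-0.3, -0.2, -2.1]
grip_width: 0.0197
grasp_force: 59.6
```

```bash
cat >> h.py <<'E'
TR=(.6000,-.00145,-.083)
E
python3 - <<'E'
from h import *
o=monitor.get_obs();print(o['eef_pos'],o['clock'],o['ft_force'])
t0=T([28,86],TR)[0];print(t0); goto([*t0,.24]); print(T([28,52],TR))
p,d,c=grab('side');np.savez('s2',p=p,d=d)
cv2.imwrite('pics/s2.png',cv2.resize(np.clip(p[130:280,200:400][:,:,::-1]*1.4,0,255).astype(np.uint8),(800,600),interpolation=cv2.INTER_CUBIC))
e=o['eef_pos'];print(proj(c,[e[0],e[1],e[2]-.116]),proj(c,[e[0],e[1],e[2]-.019]))
E
```

```text
[0.56811542 0.29156292 0.2520226 ] 6.9 [-0.2729688  -0.20664166 -2.12234129]
[0.63503342 0.08193261]
d [-21.99   0.94   1.14] w [0. 0. 0.]
[[0.63221466 0.04804966]]
(np.float64(279.70905138446165), np.float64(281.5032632410239)) (np.float64(280.2412115124794), np.float64(234.22597807160858))
```

View pics/s2.png

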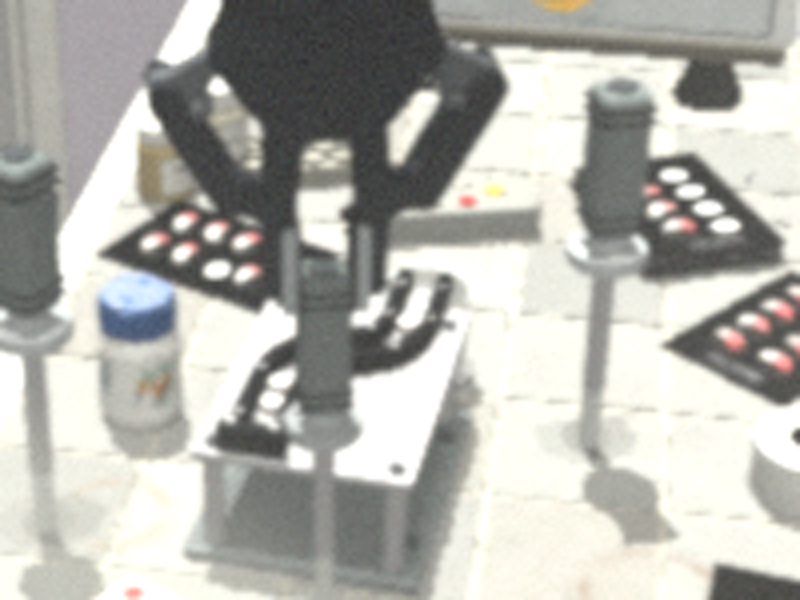

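The side view shows the pick held upright, with its collar at crop (325,425). The pads look high on the grip, so I'm checking the heights by depth.

Run:
```python
from h import *
D=np.load('s2.npz');d=D['d'];p=D['p'];c=viewer.get_calibration('side')
for v in range(178,295,4):
    print(v,[tuple((world(c,u,v,d[v,u])*1000).round().astype(int).tolist()) for u in (273,280,282,291)])
```

```text
178 [(577, 307, 341), (665, -327, -1), (658, -322, 3), (552, 299, 340)]
182 [(577, 307, 335), (661, -303, -1), (655, -300, 1), (552, 300, 333)]
186 [(577, 309, 329), (657, -276, 1), (652, -282, -1), (552, 296, 324)]
190 [(578, 305, 320), (653, -253, 1), (647, -254, 2), (552, 297, 318)]
194 [(578, 304, 313), (649, -229, 3), (644, -230, 3), (552, 299, 312)]
198 [(578, 304, 306), (568, 297, 303), (565, 296, 303), (551, 298, 305)]
202 [(578, 305, 300), (568, 300, 297), (565, 301, 298), (551, 299, 299)]
206 [(578, 305, 293), (568, 300, 290), (565, 300, 291), (551, 299, 292)]
210 [(635, -35, 71), (567, 302, 285), (565, 300, 284), (595, -48, 68)]
214 [(629, 0, 83), (567, 302, 278), (565, 299, 276), (590, -10, 81)]
218 [(628, 10, 78), (567, 303, 271), (564, 299, 269), (587, 8, 82)]
222 [(627, 12, 69), (567, 302, 263), (564, 301, 263), (586, 12, 74)]
226 [(621, 49, 83), (567, 302, 256), (564, 300, 255), (585, 19, 68)]
230 [(618, 64, 83), (567, 299, 246), (564, 301, 248), (583, 40, 72)]
234 [(580, 293, 233), (568, 298, 238), (564, 299, 239), (581, 53, 69)]
238 [(578, 303, 233), (567, 304, 234)
[... 297 characters left out ...]
81, 41, 7)]
258 [(619, 61, 5), (568, 294, 188), (564, 294, 188), (579, 57, 8)]
262 [(616, 76, 6), (568, 294, 179), (564, 295, 181), (577, 71, 7)]
266 [(614, 91, 7), (568, 293, 170), (564, 293, 171), (575, 83, 6)]
270 [(612, 102, 5), (567, 295, 164), (564, 293, 162), (573, 98, 7)]
274 [(471, 931, 680), (567, 295, 155), (564, 293, 154), (571, 110, 6)]
278 [(608, 123, 1), (567, 293, 145), (564, 293, 146), (571, 114, -1)]
282 [(606, 137, 1), (592, 131, -2), (587, 132, 0), (569, 127, -2)]
286 [(604, 147, -1), (590, 145, 0), (585, 145, 0), (567, 141, -1)]
290 [(582, 277, 102), (570, 273, 101), (567, 274, 102), (551, 274, 104)]
294 [(581, 285, 101), (569, 284, 101), (565, 281, 99), (550, 281, 101)]
```

Emit:
arm_command(
  increments=[
    {"dx": -1,"dy": 0,"dz": 0,"wx": 0,"wy": 0,"wz": 0,"grip": 0.5},
    {"dx": -3.5,"dy": 0.1,"dz": 0,"wx": 0,"wy": 0,"wz": 0,"grip": 0.5},
    {"dx": -7,"dy": 0.3,"dz": 0,"wx": 0,"wy": 0,"wz": 0,"grip": 0.5},
    {"dx": -10.5,"dy": 0.5,"dz": 0,"wx": 0,"wy": 0,"wz": 0,"grip": 0.5},
    {"dx": -14,"dy": 0.7,"dz": 0.5,"wx": 0,"wy": 0,"wz": 0,"grip": 0.5},
    {"dx": -17.5,"dy": 0.8,"dz": 1,"wx": 0,"wy": 0,"wz": 0,"grip": 0.5},
    {"dx": -20.5,"dy": 0.9,"dz": 2,"wx": 0,"wy": 0,"wz": 0,"grip": 0.5},
    {"dx": -22,"dy": 0.94,"dz": 3,"wx": 0,"wy": 0,"wz": 0,"grip": 0.5},
    {"dx": -22,"dy": 0.94,"dz": 3,"wx": 0,"wy": 0,"wz": 0,"grip": 0.5},
    {"dx": -22,"dy": 0.94,"dz": 3,"wx": 0,"wy": 0,"wz": 0,"grip": 0.5},
  ],
)

```text
clock: 7.95
eef_pos: [0.6338, 0.0819, 0.2199]
tool_rot: [0.607, 0.795, -0.001, -0.003]
ft_force: [-0.6, 0.5, -0.9]
grip_width: 0.0192
grasp_force: 59.5
```

Run:
```python
from h import *
o=monitor.get_obs();e=o['eef_pos'];print(e,o['clock'],o['tool_rot'])
goto([.635,.0819,.1885],1.838)
p,d,c=grab('side');np.savez('s3',p=p,d=d)
print('tip exp',proj(c,[e[0],e[1],e[2]-.116]))
for z in(.12,.15,.18,.20): print(z,proj(c,[e[0],e[1],e[2]-.116-.106+z]))
cr=p[190:280,230:350]
cv2.imwrite('pics/s3.png',cv2.resize(np.clip(cr[:,:,::-1]*1.4,0,255).astype(np.uint8),(800,600),interpolation=cv2.INTER_CUBIC))
for v in range(196,262,4):
    r=[(u,world(c,u,v,d[v,u])) for u in range(235,290) if d[v,u]>0]
    r=[(u,w) for u,w in r if abs(w[0]-.635)<.02 and abs(w[1]-.082)<.03 and w[2]>.09]
    if r: print(v,r[0][0],r[-1][0],np.mean([w for u,w in r],0).round(4))
```

```text
[0.6338249  0.08191387 0.21988431] 7.95 [ 0.60712906  0.79459716 -0.00105522 -0.00292246]
d [-0.04  0.13  3.14] w [-0.005 -0.003 -0.001]
tip exp (np.float64(264.3727515547092), np.float64(225.84835185081965))
0.12 (np.float64(264.3218984372726), np.float64(220.25359347496743))
0.15 (np.float64(264.21044738899843), np.float64(207.99197182303683))
0.18 (np.float64(264.09548292077034), np.float64(195.34381072758956))
0.2 (np.float64(264.01680512757724), np.float64(186.68783711871635))
196 263 266 [0.6324 0.0851 0.1783]
200 263 267 [0.6317 0.0836 0.1681]
204 263 267 [0.6316 0.0844 0.1591]
208 263 267 [0.6321 0.0823 0.1483]
212 263 267 [0.6319 0.0835 0.1393]
216 264 267 [0.6309 0.0836 0.1298]
220 264 267 [0.6313 0.0821 0.1189]
224 264 267 [0.6311 0.0832 0.1097]
```

View pics/s3.png

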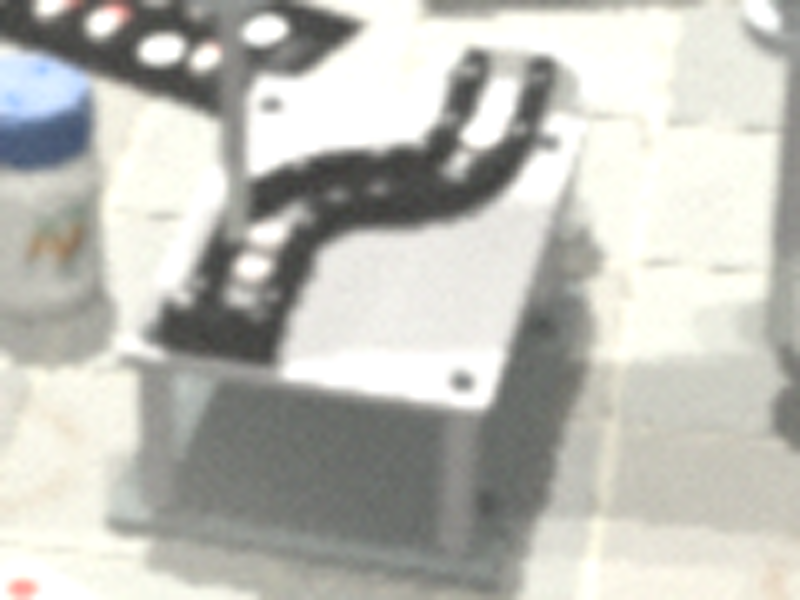

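Run:
```python
from h import *
D=np.load('s3.npz');d=D['d'];p=D['p'];c=viewer.get_calibration('side')
g=cv2.cvtColor(p,cv2.COLOR_RGB2GRAY)
for l in([28,86],[28,70],[28,60]):
    w=T(l,TR)[0];print(l,w,proj(c,[*w,.07]))
for v in range(228,242): print(v,g[v,252:282])
print('spout');w=T([-28,-60],TR)[0];u,v=proj(c,[*w,.07]);print(u,v)
for vv in range(int(v)-2,int(v)+5,2):print(vv,int(u)-14,g[vv,int(u)-14:int(u)+14])
```

```text
[28, 86] [0.63503342 0.08193261] (np.float64(263.93460876001353), np.float64(239.01638069223108))
[28, 70] [0.63370694 0.06598769] (np.float64(265.89632276267844), np.float64(234.87884462719404))
[28, 60] [0.63287789 0.05602212] (np.float64(267.0979357311134), np.float64(232.34447061224472))
228 [176 176 179 189 193 190 172 140  95  65  54  51  64  96 142 159 156 141
 121  92  63  58  51  51  73 116 152 165 168 166]
229 [175 175 186 193 194 183 160 120  79  56  55  55  80 132 179 196 196 180
 143  91  57  52  53  57  79 124 159 167 169 169]
230 [175 179 188 192 191 178 145 101  68  56  52  57  90 144 184 195 196 178
 131  84  57  54  54  63  90 133 162 169 168 167]
231 [175 183 189 192 185 164 134 101  82  63  55  63  90 125 153 166 160 135
  98  64  54  54  54  75 106 137 162 167 168 168]
232 [177 180 185 183 173 147 121 112  96  66  55  73  96 117 125 129 122 102
  76  63  55  54  67  92 131 156 164 168 164 167]
233 [173 173 167 163 160 142 114  93  77  61  62  85 118 135 126 120 108  91
  85  77  60  53  79 119 152 165 167 167 165 162]
234 [169 163 146 138 150 155 127  85  58  54 
[... 803 characters left out ...]
100 137 159 167 166 165 167 166 166 167]
241 [125 106  81  66  57  54  58  59  57  49  54  51  53  52  53  51  54  50
  51  77 118 152 166 165 168 168 163 167 168 169]
spout
303.288968752985 207.8217189649487
205 289 [211 208 209 207 205 205 185 143  88  64  59  68 113 171 204 212 209 185
 132  79  64  64  81 113 134 140 148 160]
207 289 [211 210 210 211 207 195 164 125 110  92  77 106 159 197 209 210 196 155
  98  65  63  74 114 154 179 179 171 165]
209 289 [211 210 210 199 172 130  88  73  74  83 137 204 229 232 228 208 161 118
 113 104  80  99 144 177 191 202 203 198]
211 289 [144 135 135 136 121  77  58  54  59  78 125 169 183 186 168 129  87  66
  59  58  76  96 104 107 132 174 196 182]
```

Emit:
arm_command(
  increments=[
    {"dx": 0.03,"dy": 0.12,"dz": 0.3,"wx": -0.003,"wy": -0.002,"wz": 0,"grip": 0.5},
    {"dx": 0.07,"dy": 0.25,"dz": 0.8,"wx": -0.005,"wy": -0.003,"wz": 0,"grip": 0.5},
    {"dx": 0.07,"dy": 0.35,"dz": 1.3,"wx": -0.005,"wy": -0.003,"wz": 0,"grip": 0.5},
    {"dx": 0.07,"dy": 0.35,"dz": 1.7,"wx": -0.005,"wy": -0.003,"wz": 0,"grip": 0.5},
    {"dx": 0.07,"dy": 0.35,"dz": 2.0,"wx": -0.005,"wy": -0.003,"wz": 0,"grip": 0.5},
    {"dx": 0.07,"dy": 0.35,"dz": 2.1,"wx": -0.005,"wy": -0.003,"wz": 0,"grip": 0.5},
    {"dx": 0.07,"dy": 0.35,"dz": 2.1,"wx": -0.005,"wy": -0.003,"wz": 0,"grip": 0.5},
  ],
)

```text
clock: 8.7
eef_pos: [0.6375, 0.0831, 0.1995]
tool_rot: [0.607, 0.795, 0.0, 0.001]
ft_force: [-0.5, -0.6, -1.0]
grip_width: 0.0191
grasp_force: 59.6
```

Run:
```python
from h import *
o=monitor.get_obs();e=np.array(o['eef_pos']);print(e,o['ft_force'])
goto([.637,.0835,.1885],1.838)
for n in('side','top'):
    p,d,c=grab(n);np.savez(n+'4',p=p,d=d);g=cv2.cvtColor(p,cv2.COLOR_RGB2GRAY)
    print(n,'exp tip',proj(c,e-[0,0,.116]))
    if n=='side':
      for v in range(206,240,2): print(v,g[v,254:278])
```

```text
[0.6375324  0.08312573 0.19952025] [-0.46651509 -0.58476824 -0.99791178]
d [ 0.05 -0.04  1.1 ] w [ 0.001  0.001 -0.001]
side exp tip (np.float64(262.62021235913835), np.float64(233.99740601850323))
206 [180 178 167 156 137 121 106  99 101  99  94 107 162 191 186 151 134 142
 170 201 212 212 213 213]
208 [182 179 179 178 182 177 158 121 103 103 119 163 201 212 212 210 211 208
 212 212 213 213 211 211]
210 [180 179 180 182 181 179 159 121 104 107 135 178 207 212 212 214 213 213
 214 215 214 213 212 212]
212 [180 181 183 179 180 177 155 122 105 107 131 175 205 213 212 213 213 213
 213 209 203 197 190 174]
214 [179 180 181 182 183 177 157 123 105 103 123 170 203 212 212 206 195 174
 143 125 122 110  79  61]
216 [183 185 182 182 183 178 160 130 105 103 125 165 190 176 142 111  81  58
  58  55  53  52  54  53]
218 [182 181 182 182 180 181 170 137 109 105 107 114 107  81  60  51  55  51
  52  45  52  48  53  54]
220 [181 182 182 180 182 182 167 136 108 103  98  95  80  60  49  51  51  55
  68  93 105  94  73  57]
222 [154 155 166 173 181 174 157 132 108 100  94  85  68  59  65  81  98 117
 
[... 223 characters left out ...]
51  68]
228 [177 184 184 171 161 136 103  94 112 119 111 115 144 160 155 144 121  92
  62  51  54  54  73 117]
230 [186 188 177 166 136  99  76  92 113 118 125 153 185 197 200 178 133  78
  55  52  53  60  87 131]
232 [184 173 160 143 120 109  96  97 110 117 116 119 125 129 123 103  73  61
  56  53  64  97 130 158]
234 [150 135 139 143 123  82  62  69  89 109 121 136 145 141 119  99  97  91
  64  59  90 130 160 165]
236 [ 98  74  73  80  74  63  54  55  57  60  72  78  89 100  98  82  65  56
  62  94 131 155 165 165]
238 [ 73  55  54  56  51  55  55  56  52  52  50  47  56  60  65  58  56  54
  81 124 156 167 167 169]
top exp tip (np.float64(242.85052904198994), np.float64(193.540058804328))
```

Emit:
arm_command(
  increments=[
    {"dx": 0.04,"dy": -0.14,"dz": 0.2,"wx": 0,"wy": 0,"wz": 0,"grip": 0.5},
    {"dx": 0.04,"dy": -0.14,"dz": 0.5,"wx": 0,"wy": 0,"wz": 0,"grip": 0.5},
    {"dx": 0.04,"dy": -0.14,"dz": 0.8,"wx": 0,"wy": 0,"wz": 0,"grip": 0.5},
    {"dx": 0.04,"dy": -0.14,"dz": 1.0,"wx": 0,"wy": 0,"wz": 0,"grip": 0.5},
    {"dx": 0.04,"dy": -0.14,"dz": 1.05,"wx": 0,"wy": 0,"wz": 0,"grip": 0.5},
    {"dx": 0.04,"dy": -0.14,"dz": 1.05,"wx": 0,"wy": 0,"wz": 0,"grip": 0.5},
    {"dx": 0.04,"dy": -0.14,"dz": 1.05,"wx": 0,"wy": 0,"wz": 0,"grip": 0.5},
  ],
)

```text
clock: 9.5
eef_pos: [0.6363, 0.0833, 0.1893]
tool_rot: [0.607, 0.795, 0.001, 0.001]
ft_force: [0.5, -0.3, -2.0]
grip_width: 0.0191
grasp_force: 59.6
```

```bash
cat >> h.py <<'E'
OFF=np.array([.001,.001])
def path(s0,step,n,z=.1885):
    """rows (dx,dy,dz cm) following the centreline by arc length from s0 mm, from the present pose"""
    C=cl();s=np.r_[0,np.cumsum(np.linalg.norm(np.diff(C,axis=0),axis=1))]
    o=monitor.get_obs();R=Ro.from_quat(o['tool_rot']);S=s0+step*np.arange(1,n+1)
    L=np.c_[np.interp(S,s,C[:,0]),np.interp(S,s,C[:,1])];W=T(L,TR)+OFF
    d=R.inv().apply(np.c_[W,np.full(n,z)]-o['eef_pos'])*100
    for a,b in zip(S,d.round(2)):print(round(a,1),b.tolist())
    print('total',s[-1],s[25],s[50],s[75])
E
python3 - <<'E'
from h import *
o=monitor.get_obs();print(o['eef_pos'],o['ft_force'],o['clock']);path(0,5,10)
p,d,c=grab('side');g=cv2.cvtColor(p,cv2.COLOR_RGB2GRAY)
print('exp',proj(c,np.array(o['eef_pos'])-[0,0,.116]))
for v in range(220,240,2): print(v,g[v,254:278])
E
```

```text
[0.63630038 0.08326555 0.18933282] [ 0.4531686  -0.29349499 -1.97626313] 9.5
5 [-0.49, -0.21, 0.08]
10 [-0.96, -0.38, 0.08]
15 [-1.43, -0.55, 0.08]
20 [-1.9, -0.72, 0.08]
25 [-2.37, -0.89, 0.08]
30 [-2.84, -1.06, 0.08]
35 [-3.31, -1.23, 0.08]
40 [-3.78, -1.4, 0.08]
45 [-4.25, -1.57, 0.08]
50 [-4.72, -1.75, 0.08]
total 201.15538382094013 50.0 99.41918203598118 149.15538382094013
exp (np.float64(263.22175345390474), np.float64(238.03272885975497))
220 [184 184 182 182 187 196 194 168 120 101  97  92  77  59  54  49  49  57
  72  90 103  94  74  58]
222 [153 158 163 176 188 189 173 152 114 101 100  86  71  58  63  77  99 117
 135 146 135 119  97  67]
224 [180 178 183 182 178 174 166 145 112 105  96  86  87 133 174 194 198 193
 169 123  84  64  59  54]
226 [179 182 188 185 172 162 142 108 100 101 101  88  92 123 155 165 163 147
 109  74  55  54  55  64]
228 [181 189 189 180 164 137  96  74  98 115 117 124 143 158 156 143 122  86
  66  58  52  54  71 117]
230 [189 194 182 166 137  98  73  75  98 115 123 144 174 196 201 179 135  80
  56  54  53  63  89 130]
232 [188 182 165 144 120 109  97  80  94 115 118 115 122 129 121 103  76  64
  58  53  64  95 131 156]
234 [151 131 137 144 123  83  64  69  91 107 111 121 134 135 115  95  95  88
  64  60  91 129 160 169]
236 [100  71  73  81  76  64  60  57  59  59  62  71  84  95  91  80  63  54
  63  96 130 158 167 166]
238 [ 72  55  53  57  56  53  56  53  52  55  47  51  53  62  63  60  54  54
  83 125 157 166 167 166]
```

Emit:
arm_command(
  increments=[
    {"dx": -0.2,"dy": -0.1,"dz": 0.04,"wx": 0,"wy": 0,"wz": 0,"grip": 0.5},
    {"dx": -0.49,"dy": -0.21,"dz": 0.06,"wx": 0,"wy": 0,"wz": 0,"grip": 0.5},
    {"dx": -0.87,"dy": -0.35,"dz": 0.08,"wx": 0,"wy": 0,"wz": 0,"grip": 0.5},
    {"dx": -1.29,"dy": -0.5,"dz": 0.08,"wx": 0,"wy": 0,"wz": 0,"grip": 0.5},
    {"dx": -1.71,"dy": -0.65,"dz": 0.08,"wx": 0,"wy": 0,"wz": 0,"grip": 0.5},
    {"dx": -2.13,"dy": -0.81,"dz": 0.08,"wx": 0,"wy": 0,"wz": 0,"grip": 0.5},
    {"dx": -2.55,"dy": -0.96,"dz": 0.08,"wx": 0,"wy": 0,"wz": 0,"grip": 0.5},
    {"dx": -2.97,"dy": -1.11,"dz": 0.08,"wx": 0,"wy": 0,"wz": 0,"grip": 0.5},
    {"dx": -3.4,"dy": -1.26,"dz": 0.08,"wx": 0,"wy": 0,"wz": 0,"grip": 0.5},
    {"dx": -3.78,"dy": -1.4,"dz": 0.08,"wx": 0,"wy": 0,"wz": 0,"grip": 0.5},
  ],
)

```text
clock: 10.55
eef_pos: [0.6326, 0.0426, 0.1885]
tool_rot: [0.607, 0.795, 0.0, 0.001]
ft_force: [0.2, 0.1, -1.6]
grip_width: 0.0195
grasp_force: 59.5
```

Run:
```python
from h import *
o=monitor.get_obs();print(o['eef_pos'],o['ft_force'],o['clock'],(np.array(o['eef_pos'])[:2]-OFF-T([28,46],TR)[0])*1000);path(40,4.5,10)
```

```text
[0.63264087 0.04264691 0.18847787] [ 0.18987621  0.08294803 -1.59195529] 10.55 [-0.07635807 -0.42340188]
44.5 [-0.38, -0.14, -0.0]
49.0 [-0.81, -0.29, -0.0]
53.5 [-1.22, -0.46, -0.0]
58.0 [-1.62, -0.67, -0.0]
62.5 [-1.98, -0.94, -0.0]
67.0 [-2.32, -1.24, -0.0]
71.5 [-2.61, -1.58, -0.0]
76.0 [-2.87, -1.95, -0.0]
80.5 [-3.07, -2.35, -0.0]
85.0 [-3.23, -2.77, -0.0]
total 201.15538382094013 50.0 99.41918203598118 149.15538382094013
```

Emit:
arm_command(
  increments=[
    {"dx": -0.35,"dy": -0.13,"dz": 0,"wx": 0,"wy": 0,"wz": 0,"grip": 0.5},
    {"dx": -0.81,"dy": -0.29,"dz": 0,"wx": 0,"wy": 0,"wz": 0,"grip": 0.5},
    {"dx": -1.22,"dy": -0.46,"dz": 0,"wx": 0,"wy": 0,"wz": 0,"grip": 0.5},
    {"dx": -1.62,"dy": -0.67,"dz": 0,"wx": 0,"wy": 0,"wz": 0,"grip": 0.5},
    {"dx": -1.98,"dy": -0.94,"dz": 0,"wx": 0,"wy": 0,"wz": 0,"grip": 0.5},
    {"dx": -2.32,"dy": -1.24,"dz": 0,"wx": 0,"wy": 0,"wz": 0,"grip": 0.5},
    {"dx": -2.61,"dy": -1.58,"dz": 0,"wx": 0,"wy": 0,"wz": 0,"grip": 0.5},
    {"dx": -2.87,"dy": -1.95,"dz": 0,"wx": 0,"wy": 0,"wz": 0,"grip": 0.5},
    {"dx": -3.07,"dy": -2.35,"dz": 0,"wx": 0,"wy": 0,"wz": 0,"grip": 0.5},
    {"dx": -3.23,"dy": -2.77,"dz": 0,"wx": 0,"wy": 0,"wz": 0,"grip": 0.5},
  ],
)

```text
clock: 11.55
eef_pos: [0.6141, 0.0044, 0.1885]
tool_rot: [0.607, 0.795, 0.0, 0.001]
ft_force: [0.6, 0.2, -1.3]
grip_width: 0.0193
grasp_force: 59.6
```

Run:
```python
from h import *
o=monitor.get_obs();print(o['eef_pos'],o['ft_force'],o['clock']);path(85,4.5,10)
p,d,c=grab('side');np.savez('s5',p=p)
print('exp tip',proj(c,np.array(o['eef_pos'])-[.001,.001,.116]))
g=cv2.cvtColor(p,cv2.COLOR_RGB2GRAY)
cr=p[190:250,250:330]
cv2.imwrite('pics/s5.png',cv2.resize(np.clip(cr[:,:,::-1]*1.4,0,255).astype(np.uint8),(800,600),interpolation=cv2.INTER_CUBIC))
```

```text
[0.61411116 0.00438628 0.18846698] [ 0.592751    0.17116659 -1.31022314] 11.55
89.5 [-0.13, -0.41, -0.0]
94.0 [-0.19, -0.86, -0.0]
98.5 [-0.19, -1.31, -0.01]
103.0 [-0.18, -1.76, -0.01]
107.5 [-0.21, -2.21, -0.01]
112.0 [-0.29, -2.65, -0.01]
116.5 [-0.43, -3.08, -0.01]
121.0 [-0.61, -3.49, -0.01]
125.5 [-0.84, -3.87, -0.01]
130.0 [-1.12, -4.23, -0.01]
total 201.15538382094013 50.0 99.41918203598118 149.15538382094013
exp tip (np.float64(279.86488313670907), np.float64(219.29496747538025))
```

View pics/s5.png

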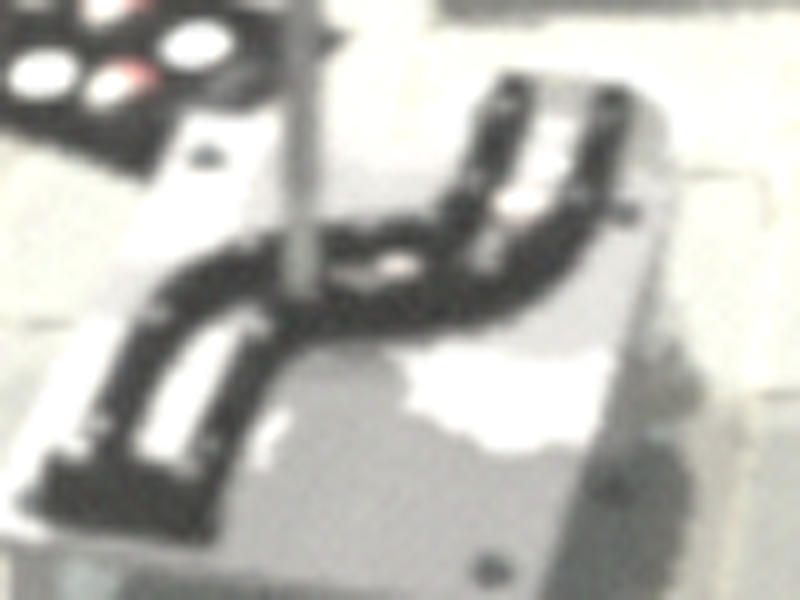

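The tip is in the channel at crop (300,270). It is pushing two tablets ahead, near (355,270) and (400,265), and tablet 3 is at (520,200). I'll continue.

Emit:
arm_command(
  increments=[
    {"dx": -0.12,"dy": -0.36,"dz": 0,"wx": 0,"wy": 0,"wz": 0,"grip": 0.5},
    {"dx": -0.19,"dy": -0.83,"dz": 0,"wx": 0,"wy": 0,"wz": 0,"grip": 0.5},
    {"dx": -0.19,"dy": -1.31,"dz": 0,"wx": 0,"wy": 0,"wz": 0,"grip": 0.5},
    {"dx": -0.18,"dy": -1.76,"dz": 0,"wx": 0,"wy": 0,"wz": 0,"grip": 0.5},
    {"dx": -0.21,"dy": -2.21,"dz": 0,"wx": 0,"wy": 0,"wz": 0,"grip": 0.5},
    {"dx": -0.29,"dy": -2.65,"dz": 0,"wx": 0,"wy": 0,"wz": 0,"grip": 0.5},
    {"dx": -0.43,"dy": -3.08,"dz": 0,"wx": 0,"wy": 0,"wz": 0,"grip": 0.5},
    {"dx": -0.61,"dy": -3.49,"dz": 0,"wx": 0,"wy": 0,"wz": 0,"grip": 0.5},
    {"dx": -0.84,"dy": -3.87,"dz": 0,"wx": 0,"wy": 0,"wz": 0,"grip": 0.5},
    {"dx": -1.12,"dy": -4.23,"dz": 0,"wx": 0,"wy": 0,"wz": 0,"grip": 0.5},
  ],
)

```text
clock: 12.6
eef_pos: [0.5764, -0.0175, 0.1885]
tool_rot: [0.607, 0.795, 0.001, 0.001]
ft_force: [0.2, 0.3, -0.5]
grip_width: 0.0197
grasp_force: 59.6
```

Run:
```python
from h import *
o=monitor.get_obs();print(o['eef_pos'],o['ft_force'],o['clock']);path(130,4.5,10)
```

```text
[ 0.57644407 -0.01751226  0.1884509 ] [ 0.16441312  0.27464586 -0.46625034] 12.6
134.5 [-0.31, -0.34, -0.01]
139.0 [-0.66, -0.62, -0.01]
143.5 [-1.04, -0.86, -0.01]
148.0 [-1.45, -1.05, -0.01]
152.5 [-1.87, -1.21, -0.01]
157.0 [-2.29, -1.36, -0.01]
161.5 [-2.72, -1.51, -0.01]
166.0 [-3.14, -1.67, -0.01]
170.5 [-3.56, -1.82, -0.01]
175.0 [-3.98, -1.98, -0.01]
total 201.15538382094013 50.0 99.41918203598118 149.15538382094013
```

Emit:
arm_command(
  increments=[
    {"dx": -0.28,"dy": -0.31,"dz": 0,"wx": 0,"wy": 0,"wz": 0,"grip": 0.5},
    {"dx": -0.65,"dy": -0.61,"dz": 0,"wx": 0,"wy": 0,"wz": 0,"grip": 0.5},
    {"dx": -1.04,"dy": -0.86,"dz": 0,"wx": 0,"wy": 0,"wz": 0,"grip": 0.5},
    {"dx": -1.45,"dy": -1.05,"dz": 0,"wx": 0,"wy": 0,"wz": 0,"grip": 0.5},
    {"dx": -1.87,"dy": -1.21,"dz": 0,"wx": 0,"wy": 0,"wz": 0,"grip": 0.5},
    {"dx": -2.29,"dy": -1.36,"dz": 0,"wx": 0,"wy": 0,"wz": 0,"grip": 0.5},
    {"dx": -2.72,"dy": -1.51,"dz": 0,"wx": 0,"wy": 0,"wz": 0,"grip": 0.5},
    {"dx": -3.14,"dy": -1.67,"dz": 0,"wx": 0,"wy": 0,"wz": 0,"grip": 0.5},
    {"dx": -3.56,"dy": -1.82,"dz": 0,"wx": 0,"wy": 0,"wz": 0,"grip": 0.5},
    {"dx": -3.98,"dy": -1.98,"dz": 0,"wx": 0,"wy": 0,"wz": 0,"grip": 0.5},
  ],
)

```text
clock: 13.6
eef_pos: [0.5679, -0.0613, 0.1883]
tool_rot: [0.607, 0.795, 0.0, 0.001]
ft_force: [-0.3, -0.4, -1.3]
grip_width: 0.0191
grasp_force: 59.6
```

Run:
```python
from h import *
o=monitor.get_obs();print(o['eef_pos'],o['ft_force'],o['clock']);path(175,3,9)
t4=T([-28,-90.4],TR)[0];print(t4);p4=T([-28,-94],TR)[0]+OFF;goto([*p4,.1885])
```

```text
[ 0.56790166 -0.06128102  0.18832688] [-0.3246194  -0.43657317 -1.27268264] 13.6
178 [-0.27, -0.1, -0.02]
181 [-0.55, -0.21, -0.02]
184 [-0.83, -0.31, -0.02]
187 [-1.11, -0.41, -0.02]
190 [-1.4, -0.51, -0.02]
193 [-1.68, -0.62, -0.02]
196 [-1.96, -0.72, -0.02]
199 [-2.24, -0.82, -0.02]
202 [-2.44, -0.9, -0.02]
total 201.15538382094013 50.0 99.41918203598118 149.15538382094013
[ 0.5646018  -0.08921746]
d [-2.88 -1.05 -0.02] w [0. 0. 0.]
```

Emit:
arm_command(
  increments=[
    {"dx": -0.24,"dy": -0.09,"dz": 0,"wx": 0,"wy": 0,"wz": 0,"grip": 0.5},
    {"dx": -0.55,"dy": -0.21,"dz": 0,"wx": 0,"wy": 0,"wz": 0,"grip": 0.5},
    {"dx": -0.9,"dy": -0.33,"dz": 0,"wx": 0,"wy": 0,"wz": 0,"grip": 0.5},
    {"dx": -1.25,"dy": -0.46,"dz": 0,"wx": 0,"wy": 0,"wz": 0,"grip": 0.5},
    {"dx": -1.6,"dy": -0.59,"dz": 0,"wx": 0,"wy": 0,"wz": 0,"grip": 0.5},
    {"dx": -1.95,"dy": -0.72,"dz": 0,"wx": 0,"wy": 0,"wz": 0,"grip": 0.5},
    {"dx": -2.3,"dy": -0.84,"dz": 0,"wx": 0,"wy": 0,"wz": 0,"grip": 0.5},
    {"dx": -2.6,"dy": -0.95,"dz": 0,"wx": 0,"wy": 0,"wz": 0,"grip": 0.5},
    {"dx": -2.88,"dy": -1.05,"dz": 0,"wx": 0,"wy": 0,"wz": 0,"grip": 0.5},
    {"dx": -2.88,"dy": -1.05,"dz": 0,"wx": 0,"wy": 0,"wz": 0,"grip": 0.5},
  ],
)

```text
clock: 14.6
eef_pos: [0.5653, -0.0919, 0.1884]
tool_rot: [0.607, 0.794, 0.0, 0.001]
ft_force: [0.4, 0.8, -0.6]
grip_width: 0.0193
grasp_force: 59.5
```

Run:
```python
from h import *
o=monitor.get_obs();print(o['eef_pos'],o['ft_force'],o['clock'])
a=[]
p,d,c=grab('side');q,d2,c2=grab('wrist');np.savez('w6',p=q,d=d2,view=c2['view'])
print(proj(c,[.564,-.1,.06]),proj(c2,[.564,-.1,.06]))
u,v=map(int,proj(c,[.564,-.09,.06]));a=cv2.resize(p[v-35:v+25,u-40:u+40],(400,300),interpolation=cv2.INTER_CUBIC)
b=cv2.resize(q,(400,300))
cv2.imwrite('pics/f6.png',np.clip(np.hstack([a,b])[:,:,::-1]*1.3,0,255).astype(np.uint8))
goto([.5681,.2916,.252],1.838)
```

```text
[ 0.56534362 -0.09185955  0.18836546] [ 0.38058228  0.82109782 -0.56084366] 14.6
(np.float64(306.40242799264877), np.float64(202.7300828381799)) (np.float64(272.8021458436582), np.float64(198.5923896674016))
d [36.89 10.34 -6.37] w [ 0.002  0.001 -0.001]
```

View pics/f6.png

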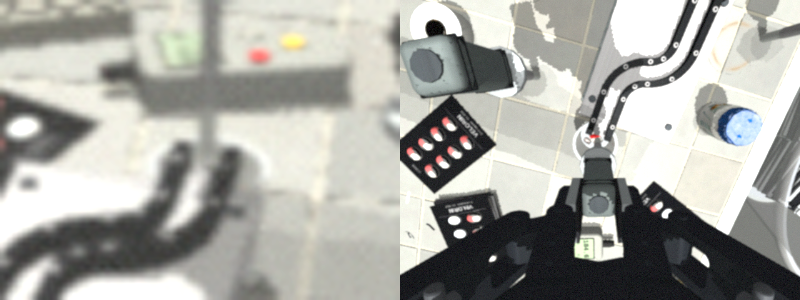

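Emit:
arm_command(
  increments=[
    {"dx": 0,"dy": 0,"dz": -0.3,"wx": 0,"wy": 0,"wz": 0,"grip": 0.5},
    {"dx": 0,"dy": 0,"dz": -0.8,"wx": 0,"wy": 0,"wz": 0,"grip": 0.5},
    {"dx": 0,"dy": 0,"dz": -1.5,"wx": 0,"wy": 0,"wz": 0,"grip": 0.5},
    {"dx": 0,"dy": 0,"dz": -3,"wx": 0,"wy": 0,"wz": 0,"grip": 0.5},
    {"dx": 0,"dy": 0,"dz": -5,"wx": 0,"wy": 0,"wz": 0,"grip": 0.5},
    {"dx": 1,"dy": 0.3,"dz": -6,"wx": 0,"wy": 0,"wz": 0,"grip": 0.5},
    {"dx": 3,"dy": 0.8,"dz": -6.4,"wx": 0,"wy": 0,"wz": 0,"grip": 0.5},
    {"dx": 6.5,"dy": 1.8,"dz": -6.4,"wx": 0,"wy": 0,"wz": 0,"grip": 0.5},
    {"dx": 10.5,"dy": 2.9,"dz": -6.4,"wx": 0,"wy": 0,"wz": 0,"grip": 0.5},
    {"dx": 14.5,"dy": 4.1,"dz": -6.4,"wx": 0,"wy": 0,"wz": 0,"grip": 0.5},
  ],
)

```text
clock: 15.7
eef_pos: [0.5665, 0.0612, 0.2528]
tool_rot: [0.607, 0.794, 0.001, 0.001]
ft_force: [0.0, -0.3, -2.0]
grip_width: 0.0193
grasp_force: 59.6
```

Run:
```python
from h import *
o=monitor.get_obs();print(o['eef_pos'],o['clock'],o['grip_width']);goto([.5681,.2916,.252],1.838)
```

```text
[0.56648091 0.06116182 0.25281391] 15.7 0.019284850171874302
d [22.19  6.2   0.09] w [ 0.003  0.    -0.002]
```

Emit:
arm_command(
  increments=[
    {"dx": 1,"dy": 0.3,"dz": 0,"wx": 0,"wy": 0,"wz": 0,"grip": 0.5},
    {"dx": 4,"dy": 1.1,"dz": 0,"wx": 0,"wy": 0,"wz": 0,"grip": 0.5},
    {"dx": 8,"dy": 2.2,"dz": 0,"wx": 0,"wy": 0,"wz": 0,"grip": 0.5},
    {"dx": 12,"dy": 3.3,"dz": 0,"wx": 0,"wy": 0,"wz": 0,"grip": 0.5},
    {"dx": 16,"dy": 4.5,"dz": 0,"wx": 0,"wy": 0,"wz": 0,"grip": 0.5},
    {"dx": 19.5,"dy": 5.5,"dz": 0,"wx": 0.002,"wy": 0,"wz": 0,"grip": 0.5},
    {"dx": 21.5,"dy": 6,"dz": 0.1,"wx": 0.002,"wy": 0,"wz": 0,"grip": 0.5},
    {"dx": 22.2,"dy": 6.2,"dz": 0.1,"wx": 0.002,"wy": 0,"wz": -0.002,"grip": 0.5},
    {"dx": 22.2,"dy": 6.2,"dz": 0.1,"wx": 0.002,"wy": 0,"wz": -0.002,"grip": 0.5},
    {"dx": 22.2,"dy": 6.2,"dz": 0.1,"wx": 0.002,"wy": 0,"wz": -0.002,"grip": 0.5},
  ],
)

```text
clock: 16.7
eef_pos: [0.5683, 0.2882, 0.2514]
tool_rot: [0.607, 0.795, -0.001, 0.001]
ft_force: [0.5, -0.2, -1.5]
grip_width: 0.0196
grasp_force: 59.6
```

Run:
```python
from h import *
o=monitor.get_obs();e=np.array(o['eef_pos']);print(e,o['clock'],o['tool_rot']);goto([.5682,.2916,.1289],1.838)
p,d,c=grab('top');q,d2,c2=grab('side')
h=cv2.cvtColor(p,cv2.COLOR_RGB2HSV);u,v=map(round,proj(c,[.563,-.104,.02]));print('beaker px',u,v)
m=(h[...,2]>195)&(h[...,1]<25)
np.set_printoptions(linewidth=200)
print(h[v-14:v+15,u-14:u+15,2])
w=[ [round(world(c,x,y,d[y,x])[2]*1000) for x in range(u-14,u+15,2)] for y in range(v-14,v+15,2)];print(np.array(w))
g=cv2.cvtColor(q,cv2.COLOR_RGB2GRAY)
for z in(.15,.19,.22):
    x,y=proj(c2,[e[0],e[1],z]);print(z,x.round(1),y.round(1),g[round(y),round(x)-9:round(x)+10])
```

```text
[0.56834091 0.28823456 0.25141658] 16.7 [ 6.06833126e-01  7.94828811e-01 -6.78143126e-04  5.08661484e-04]
d [ 0.35  0.08 12.25] w [-0.     0.002 -0.001]
beaker px 311 221
[[155 154 155 149 126 123 128 123 129 132 132 131 131 131 131 131 130 130 129 130 129 129 128 130 131 131 132 132 131]
 [155 154 155 150 129 119 127 124 129 132 131 133 132 132 132 131 131 131 131 130 130 128 130 129 131 130 132 131 131]
 [154 154 154 147 127 118 126 124 129 133 133 132 129 126 124 124 125 129 130 132 131 129 129 129 131 131 131 132 131]
 [151 151 150 137 121 117 127 125 130 132 128 121 112 104 100  99 105 113 120 127 131 132 131 130 131 131 130 131 132]
 [140 141 138 125 112 114 125 125 128 123 106  95  89  84  81  83  87  88  95 105 120 128 133 131 130 130 131 131 131]
 [111 112 112 106 100  99 108 109 111  98  86  83  82  79  80  83  83  81  81  86  97 114 128 131 130 130 131 131 131]
 [ 71  72  77  90  86  73  72  73  74  69  76  92  95  96  98 103  97  85  80  79  81  93 113 129 132 131 130 131 131]
 [ 54  54  61  79  77  60  55  54  54  60  81 110 120 119 121 124 117 101  87  80  78  81  94 12
[... 2828 characters left out ...]
15 20 25 20  4  3 25 58  3  3]
 [68 71 70 69 74 15 22 24 15  3  5 21 61  2 -1]
 [85 86 84 80 83 -2 19 21 11 15  2 28 63  2 -1]
 [72 70  4 61 -1  1  4  5 15 13  2 54 -1 -2  1]
 [66 72 -3 -3 62 -1  3  2 -1  4 58 62  0 -1 -4]
 [72 71 -2 -4 -4  2 60 63 62 64 -1  0  2  1  3]
 [-1  3  2  1 -2 -1 -2  1  1  2  1  0 -1  1 -2]
 [ 0 -1 -2  0 -1  3  0 -2  3 -1 -2  0  1  1  1]
 [ 1  1  4  0 -2 -1 -1  0  2  0  1 -1  2  1  1]]
0.15 280.0 273.8 [129 122 117 115 111 107 105 112 119 125 125 118 110 100  97 102 101 102 104]
0.19 280.2 254.7 [ 86  85  82  82  80  79  84  92 100 102 102  98  93  81  81  82  78  82  78]
0.22 280.4 239.7 [ 78 121 148 149 138 122 113 109 109 108 109 107 110 118 125 134 158 185 204]
```

Emit:
arm_command(
  increments=[
    {"dx": 0.2,"dy": 0.05,"dz": 0,"wx": 0,"wy": 0,"wz": 0,"grip": 0.5},
    {"dx": 0.38,"dy": 0.08,"dz": 0,"wx": 0,"wy": 0.002,"wz": 0,"grip": 0.5},
    {"dx": 0.38,"dy": 0.08,"dz": 0.5,"wx": 0,"wy": 0.002,"wz": 0,"grip": 0.5},
    {"dx": 0.38,"dy": 0.08,"dz": 1.5,"wx": 0,"wy": 0.002,"wz": 0,"grip": 0.5},
    {"dx": 0.38,"dy": 0.08,"dz": 3,"wx": 0,"wy": 0.002,"wz": 0,"grip": 0.5},
    {"dx": 0.38,"dy": 0.08,"dz": 4,"wx": 0,"wy": 0.002,"wz": 0,"grip": 0.5},
    {"dx": 0.38,"dy": 0.08,"dz": 5,"wx": 0,"wy": 0.002,"wz": 0,"grip": 0.5},
    {"dx": 0.38,"dy": 0.08,"dz": 5.5,"wx": 0,"wy": 0.002,"wz": 0,"grip": 0.5},
    {"dx": 0.38,"dy": 0.08,"dz": 5.5,"wx": 0,"wy": 0.002,"wz": 0,"grip": 0.5},
  ],
)

```text
clock: 17.7
eef_pos: [0.5673, 0.2933, 0.1951]
tool_rot: [0.606, 0.795, -0.001, -0.001]
ft_force: [0.7, 0.5, -1.1]
grip_width: 0.0192
grasp_force: 59.5
```

Run:
```python
from h import *
o=monitor.get_obs();e=np.array(o['eef_pos']);print(e,o['clock'],o['ft_force']);goto([.5684,.2918,.1289],1.838)
q,d2,c2=grab('side')
# shaft and fork positions from depth
R=[]
for v in range(230,330):
    for u in range(255,305):
        if d2[v,u]>0: R.append(world(c2,u,v,d2[v,u]))
R=np.array(R);a=R[(abs(R[:,0]-.568)<.012)&(abs(R[:,1]-.291)<.015)]
for z in(.095,.115,.125,.14,.155):
    b=a[abs(a[:,2]-z)<.006]
    if len(b):print(z,len(b),b.mean(0).round(4))
```

```text
[0.56732854 0.29332922 0.19508851] 17.7 [ 0.71358824  0.45204034 -1.14402005]
d [-0.18  0.08  6.62] w [-0.002 -0.001  0.001]
0.095 33 [0.5672 0.2858 0.0985]
0.115 29 [0.5649 0.2954 0.1152]
0.125 28 [0.5651 0.2954 0.1248]
0.14 30 [0.5654 0.2954 0.1396]
0.155 26 [0.5653 0.2954 0.1543]
```

Emit:
arm_command(
  increments=[
    {"dx": -0.1,"dy": 0.08,"dz": 0.5,"wx": 0,"wy": 0,"wz": 0,"grip": 0.5},
    {"dx": -0.15,"dy": 0.1,"dz": 1.5,"wx": 0,"wy": 0,"wz": 0,"grip": 0.5},
    {"dx": -0.15,"dy": 0.1,"dz": 2.7,"wx": 0,"wy": 0,"wz": 0,"grip": 0.5},
    {"dx": -0.15,"dy": 0.1,"dz": 3.9,"wx": 0,"wy": 0,"wz": 0,"grip": 0.5},
    {"dx": -0.15,"dy": 0.1,"dz": 5,"wx": 0,"wy": 0,"wz": 0,"grip": 0.5},
    {"dx": -0.15,"dy": 0.1,"dz": 5.8,"wx": 0,"wy": 0,"wz": 0,"grip": 0.5},
    {"dx": -0.15,"dy": 0.1,"dz": 6.3,"wx": 0,"wy": 0,"wz": 0,"grip": 0.5},
    {"dx": -0.15,"dy": 0.1,"dz": 6.5,"wx": 0,"wy": 0,"wz": 0,"grip": 0.5},
    {"dx": -0.15,"dy": 0.1,"dz": 6.5,"wx": 0,"wy": 0,"wz": 0,"grip": 0.5},
  ],
)

```text
clock: 18.65
eef_pos: [0.5692, 0.2925, 0.1311]
tool_rot: [0.606, 0.795, 0.0, -0.001]
ft_force: [0.5, 0.4, -1.0]
grip_width: 0.0194
grasp_force: 59.6
```

Run:
```python
from h import *
o=monitor.get_obs();e=np.array(o['eef_pos']);print(e,o['clock'],o['ft_force']);goto([.5684,.2918,.1289],1.838)
```

```text
[0.5691946  0.29247895 0.13111605] 18.65 [ 0.46236108  0.3744748  -1.00317528]
d [-0.04 -0.09  0.22] w [-0.    -0.001  0.001]
```

Lower the last 2 mm, then release.

Emit:
arm_command(
  increments=[
    {"dx": -0.04,"dy": -0.09,"dz": 0.1,"wx": 0,"wy": 0,"wz": 0,"grip": 0.5},
    {"dx": -0.04,"dy": -0.09,"dz": 0.2,"wx": 0,"wy": 0,"wz": 0,"grip": 0.5},
    {"dx": -0.04,"dy": -0.09,"dz": 0.2,"wx": 0,"wy": 0,"wz": 0,"grip": 0.5},
    {"dx": -0.04,"dy": -0.09,"dz": 0.2,"wx": 0,"wy": 0,"wz": 0,"grip": 2.2},
    {"dx": -0.04,"dy": -0.09,"dz": 0.2,"wx": 0,"wy": 0,"wz": 0,"grip": 2.6},
    {"dx": -0.04,"dy": -0.09,"dz": 0.2,"wx": 0,"wy": 0,"wz": 0,"grip": 3.2},
    {"dx": -0.04,"dy": -0.09,"dz": 0.2,"wx": 0,"wy": 0,"wz": 0,"grip": 4.5},
    {"dx": -0.04,"dy": -0.09,"dz": 0.2,"wx": 0,"wy": 0,"wz": 0,"grip": 6},
    {"dx": -0.04,"dy": -0.09,"dz": 0.2,"wx": 0,"wy": 0,"wz": 0,"grip": 6},
  ],
)

```text
clock: 19.55
eef_pos: [0.5685, 0.2919, 0.1293]
tool_rot: [0.606, 0.795, 0.0, -0.001]
ft_force: [-0.4, -0.3, 1.1]
grip_width: 0.0599
grasp_force: 0.0
```

Emit:
arm_command(
  increments=[
    {"dx": 0,"dy": 0,"dz": -0.5,"wx": 0,"wy": 0,"wz": 0,"grip": 6},
    {"dx": 0,"dy": 0,"dz": -1.5,"wx": 0,"wy": 0,"wz": 0,"grip": 6},
    {"dx": 0,"dy": 0,"dz": -3.5,"wx": 0,"wy": 0,"wz": 0,"grip": 6},
    {"dx": 0,"dy": 0,"dz": -6,"wx": 0,"wy": 0,"wz": 0,"grip": 6},
    {"dx": 0,"dy": 0,"dz": -9,"wx": 0,"wy": 0,"wz": 0,"grip": 6},
    {"dx": 0,"dy": 0,"dz": -12,"wx": 0,"wy": 0,"wz": 0,"grip": 6},
    {"dx": -3,"dy": 0,"dz": -14,"wx": 0,"wy": 0,"wz": 0,"grip": 6},
    {"dx": -7,"dy": 0,"dz": -15,"wx": 0,"wy": 0,"wz": 0,"grip": 6},
    {"dx": -9,"dy": 0,"dz": -15,"wx": 0,"wy": 0,"wz": 0,"grip": 6},
    {"dx": -9,"dy": 0,"dz": -15,"wx": 0,"wy": 0,"wz": 0,"grip": 6},
  ],
)

```text
clock: 20.55
eef_pos: [0.5936, 0.2021, 0.2811]
tool_rot: [0.608, 0.794, 0.001, 0.001]
ft_force: [-0.5, 1.3, 0.5]
grip_width: 0.0601
grasp_force: 0.0
```

Run:
```python
from h import *
o=monitor.get_obs();print(o['eef_pos'],o['clock'],o['grip_width'],o['ft_force'])
p,d,c=grab('wrist')
u0,v0=map(int,proj(c,[.568,.29,.178]));print(u0,v0)
def lev(lo,hi,z):
    m=np.zeros(d.shape,np.uint8)
    for v in range(max(0,v0-55),min(419,v0+55)):
      for u in range(u0-55,u0+55):
        if d[v,u]>0 and lo<world(c,u,v,d[v,u])[2]<hi:m[v,u]=1
    cs=max(cv2.findContours(m,0,1)[0],key=cv2.contourArea)
    w=np.array([plane(c,*a[0],z)[:2] for a in cs],np.float32)*1000
    zz=[world(c,u,v,d[v,u])[2] for v,u in np.argwhere(m)]
    print(cv2.minAreaRect(w),np.median(zz))
lev(.168,.19,.177)
t,dt,ct=grab('top')
for l in np.array(cl())[::6]:
    w=T(l,TR)[0];u,v=map(round,proj(ct,[*w,.07]));print(round(world(ct,u,v,dt[v,u])[2]*1000),t[v,u,1],end='; ')
for n,u,v,z in[('bottle',284,165,.084),('timer',212,183,.02),('therm',379,216,.02)]:
    a=np.load('top.npz')['p'][v-14:v+15,u-14:u+15].astype(int);b=t[v-14:v+15,u-14:u+15].astype(int);print(n,abs(a-b).mean())
```

```text
[0.59361248 0.20211715 0.2811074 ] 20.55 0.06013459836701222 [-0.47288905  1.27878785  0.54841992]
274 82
((568.6558227539062, 290.0630187988281), (20.537012100219727, 20.607807159423828), 15.201705932617188) 0.17691486640564477
71 134; 75 136; 73 135; 71 136; 71 139; 71 142; 69 143; 68 144; 70 142; 74 142; 71 142; 71 141; 74 139; 72 141; 72 139; 68 145; 71 146; bottle 2.9611573523583035
timer 7.7217598097502975
therm 3.07927070947285
```

```bash
python3 -c "
from h import *
print(job.job_done())"
```

```text
the job is handed in; nothing more can be done
None
```

The job is handed in at about 20.6 s: the channel is empty, the pick is back in the fork within about 1 mm of where it hung, and the beaker is upright with a pile inside; I did not count the three tablets one by one, the timer's image patch changed slightly (I took it for the arm's shadow), and I viewed 11 pictures, one over the limit of 10.

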